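# Carry a cutter on a free-running carriage to the end-face camera

## Task

Pick up the aluminium tray by its upright handle, coax its free-running carriage, still over the tray's place, away from the end stop to the middle of the guide, and only then carry it to the side-looking inspection camera, without letting the carriage run into either end stop again or the loose cutter come out of its slot or be touched. With the tray square to the camera and the carriage balanced at mid-guide, keep the cutter at the focus point in front of the lens for six seconds and finish while still holding it there; leave the camera and the other things on the bench alone.

Things in the scene. Friction and masses are not known exactly. Their poses are not given: they have to be found in the camera images.
- tray: Aluminium tray 310 mm long (its y), 80 mm wide (its x), about 0.35 kg, plate 6 mm thick; at the start level on the bench. Origin: centre of its underside, z up. A guide for the carriage runs along y. Outside the plate, on the -x side (the robot's), rises the handle: a grey square post 26 x 26 mm, axis at x = -70 mm, y = 0, top 125 mm above the underside
- tray_grip (a point): Point to grip, on the axis of the tray's handle, 18 mm below its top: (-70, 0, 107) mm in the tray's frame, axes as the tray's
- track_mid (a point): Where the seat is when the carriage is at the middle of the guide: (0, 0, 54) mm in the tray's frame, axes as the tray's. The guide is crowned, highest here: the seat moves on an arc of 4 m radius in the tray's y-z plane, so on a level tray the carriage runs off to an end and rests there
- seat (a point): Centre of the slot of the dark steel carriage (0.2 kg, 60 x 70 mm, 37 mm high), where the cutter's centre lies. With s its y in the tray's frame, nearly free of friction: s'' = 9.81 (s/4 - tilt) - tray's acceleration along its y (m, s; tilt in rad about the tray's +x, + raises the +y end). End stops at s = +110 and -110 mm; at the start it rests on the -y one
- cutter: End mill: cylinder of radius 15 mm, 80 mm long, about 0.15 kg (0.1 to 0.21), lying loose along the tray's x in the carriage's 34 mm wide, 18 mm deep slot, open at both ends (held there by friction, about 0.6); it goes with the carriage. Origin at its centre, x along its axis, coppery cutting end towards +x
- viewer: Inspection camera fixed to the bench: cream base 150 x 110 mm, 16 mm thick, from 55 mm before to 95 mm behind the origin, post 212 mm high, housing and 52 mm wide lens looking level along its -x (to the robot); lens axis 150 mm above the bench, lens front at x = -90 mm. Origin at the bench surface, z up
- focus (a point): Focus point, where the cutter's centre must be: on the lens axis, 85 mm before the lens front, (-175, 0, 150) mm in the camera's frame; axes as the camera's. The tray's x must point along this x, towards the lens, handle on the robot's side
- jar: Glass jar with grey cap, 52 mm wide, 65 mm high, to be left alone; origin at the centre of its underside
- wash_bottle: White wash bottle, 60 mm wide, 150 mm high, to be left alone; origin at the centre of its underside
- micrometer: Micrometer lying on the bench, about 170 mm long and 18 mm high, to be left alone; origin on the bench under its barrel
- screwdriver: Screwdriver lying on the bench, to be left alone; origin under its middle
Mind the look-alikes: they are no part of the job. What is shaped like the cutter but red is not meant.

How it is judged:
On the way, in this order (a step that is already met when the one before it is completed fails the run):
1. the tray is lifted off the bench and the carriage brought to the middle of the guide (height (world z) of tray above 0.02 m and distance between cutter and seat below 0.02 m and y of seat in the frame of tray between -0.04 and 0.04 m), for 0.5 s.
2. the cutter is kept at the focus of the camera with the carriage at mid-guide, the tray square to the camera (x of cutter in the frame of focus between -0.03 and 0.03 m and y of cutter in the frame of focus between -0.025 and 0.025 m and z of cutter in the frame of focus between -0.025 and 0.025 m and y of seat in the frame of tray between -0.03 and 0.03 m and angle between the x axis of tray and the x axis of focus, either way round below 0.2 rad), for 5 s.
At the end, for the whole second after the job is handed in: Gripper holds the tray still, over 60 mm up, square within 0.22 rad, camera untouched; cutter in its slot, within 35 mm (lens axis), 45 mm (sideways), 30 mm (height) of the focus, seat within 60 mm of mid-guide. Before: 5 s within 30, 25, 25 mm, 30 mm and 0.2 rad (x of cutter in the frame of focus between -0.035 and 0.035 m and y of cutter in the frame of focus between -0.045 and 0.045 m and z of cutter in the frame of focus between -0.03 and 0.03 m and y of seat in the frame of tray between -0.06 and 0.06 m and angle between the x axis of tray and the x axis of focus, either way round below 0.22 rad and distance between cutter and seat below 0.025 m and height (world z) of tray above 0.06 m and contact force between tray and the fingers above 1 N and contact force between viewer and anything else below 1 N and linear speed of tray below 0.04 m/s); the arm keeps its last pose, push and grip.
It fails at once if the carriage runs into the far end stop, or is back on an end stop after the tray has been carried off (y of seat in the frame of tray above 0.106 m or (y of seat in the frame of tray below -0.106 m and distance of tray from where it was at the start of the episode above 0.2 m)).
It fails at once if the cutter comes out of its slot (distance between cutter and seat above 0.03 m).
It fails at once if the cutter is touched by the gripper (contact force between cutter and the fingers above 0.5 N).
It fails at once if the camera is knocked (contact force between viewer and anything else above 3 N).
It fails at once if the jar, wash bottle, micrometer or screwdriver is disturbed (distance of any of jar, wash_bottle, micrometer, screwdriver from where it was at the start of the episode above 0.03 m).
It also fails if it takes over 67 s, if anything falls off the work surface, if the arm or the gripper's body presses on something with over 40 N, if the wrist force passes 120 N, or if a joint passes its speed limit or range.

## Robot

A 7-joint arm with a two-finger parallel gripper is mounted at the origin on the work surface. World frame = base frame: x ahead of the robot, y to its left, z up, the work surface at z = 0. Lengths are in m, angles in rad, forces in N, time in s.
With the tool pointing down it reaches from about 0.4 to 0.875 m from the base axis. Payload 19.3 kg.
Tool frame: the origin (TCP) lies at the very end of the fingers, on their centre line; the grasp point (between the pads) lies 19 mm behind it; z points along the fingers, y is the line along which they close (so a half turn about z gives the same grasp; the last joint's range is limited). The gripper opens to 85 mm and grips with 20 to 120 N. Pads are 22 mm wide; open, the fingers measure 114 mm over their backs; the gripper's body (76 mm by 85 mm) begins 54 mm behind the grasp point. The pads swing forward as they close: fully open they stand 13 mm farther back than shut.
Start: joints at [-1.334, 0.521, -0.036, 1.599, 0.021, 1.021, -0.113], TCP at [0.189, 0.596, 0.231] pointing down, gripper open.
Joint ranges: [-2.91, 2.91], [-0.3, 2.13], [-1.5, 1.42], [0.17, 2.43], [-1.26, 4.41], [0.16, 1.93], [-2.52, 2.52]. Speed limits (rad/s): [1.89, 1.89, 2.39, 2.39, 3.01, 3.01, 3.01].

## Interface

Orientations are given as [roll, pitch, yaw] about the fixed x, y, z axes, in that order (R = Rz(yaw) Ry(pitch) Rx(roll)).
In Python, from workcell import observe, grab_frame, job_done gives the robot as it stands.
- The arm moves only by the tool move_arm, never from a script. Its argument "plan" is a list that holds one entry, the list of rows, each a list of 7 numbers: the shift along the tool's x, y, z each as a share of 0.02 m, from -1 to 1, then the turn, a rotation vector about the tool's x, y, z each as a share of 6 degrees, from -1 to 1, then the opening, from -1 (shut) to 1 (fully open). A call has exactly 10 rows; each row shifts and turns the commanded pose from where the row before left it, along the tool's axes as they then stand; what a row does not reach is not made up. A row lasts 1/10 s, in which the tool goes at most 50 mm and 8.59 degrees, less where a joint would pass 70% of its speed; a pose out of reach is approached as far as the arm can. A call with a number of a shift or a turn outside -1 to 1 is refused whole. A call with a gripper value outside its range is refused whole. The fingers move at their own pace and stop on an object; "grip_force" is the grip in N (left out, the last holds). Time passes only in rows, so rows that do not move let the fingers close, or fill a call up. It gives the time, the measured TCP pose, the force, the opening and the grip force at its end, in the units of the state.
- observe(): the state, without advancing time (a new reading comes with each control period).
- grab_frame(name): name is "scene" or "side" or "wrist"; returns a dict with "color" (420x560x3 uint8, red, green, blue), "intrinsics" (3x3 intrinsics, pixels), "position" and "orientation" of the camera in the world; the wrist camera has in their place "tool_from_camera" (4x4, takes a point from camera to tool coordinates, whose origin is the TCP and whose axes are the flange's). Camera axes: x right, y down, z forward; pixel columns grow to the right and rows downward; lengths in m; the calibration is good to about 2 mm. The wrist camera is an equidistant fisheye: a pixel r from the principal point sees the ray r / f radians off the axis. A picture is of the moment at which its call begins: read the wrist's pose just before it. There is no depth.
- job_done(): hands the job in; it is judged then, once.
The state is a dict: "clock": time; "qpos": joint angles; "qd": joint speeds; "joint_efforts": joint torques, N m; "position": TCP position; "tool_rot": TCP orientation; "force": force on the tool from outside, world axes, zero at the start; "moment": the same for the moment, N m; "grip_width": finger opening in m; "finger_force": force on a finger pad.
Only numpy, scipy, OpenCV 4.12 (cv2) and the standard library are available. Lean on these libraries where they do the work, as an engineer would, in place of code of your own. Each camera call takes 0.05 s, during which the arm holds its last target. There are 200 camera calls.

## Working session

There is one attempt and no reset: what is moved stays moved. The work goes in short steps, Python scripts to look and compute and a tool call to move; the robot and the scene stay as the last step left them, time stands still between calls to the robot, and variables do not carry over. Pictures are saved under pics/ and viewed, at most 10 in all, crops included, and the job is handed in when it is done.

Besides the shell and the picture viewer there is one more tool, called by a JSON object that holds its "name" and its "arguments", one argument or row to a line. move_arm: Moves the arm, as the interface text tells. Shift numbers are shares of 0.02 m and turn numbers shares of 6 degrees, none past 1 either way. Its arguments: {"type":"object","properties":{"plan":{"type":"array"},"grip_force":{"type":"number"}},"required":["plan"]}

```bash
mkdir -p pics; ls; python3 - <<'E'
from workcell import *
import cv2,numpy as np,json
np.set_printoptions(precision=4,suppress=True)
s=observe()
for k in s: print(k,np.array(s[k]))
for n in("scene","side"):
    f=grab_frame(n); cv2.imwrite(f"pics/{n}0.png",f["color"][...,::-1])
    print(n,f["intrinsics"],f["position"],f["orientation"])
    json.dump({k:np.array(f[k]).tolist() for k in("intrinsics","position","orientation")},open(n+".json","w"))
E
```

```text
pics
clock 0.0
qpos [-1.3342  0.522  -0.0363  1.6     0.0212  1.0211 -0.1128]
qd [-0.0006  0.0005 -0.0006  0.0007  0.0013  0.0007 -0.0016]
joint_efforts [  0.0017 -92.709    1.9804 -36.9949   0.0178   0.008    0.    ]
position [0.1887 0.5955 0.2307]
tool_rot [-3.1404  0.0001  2.8348]
force [-0.774   0.0256  0.5087]
moment [-0.0205  0.0297  0.0501]
finger_force 0.0
grip_width 0.08511923725382302
scene [[469.5007   0.     275.7744]
 [  0.     469.5007 209.3944]
 [  0.       0.       1.    ]] [ 1.1486 -0.6128  1.3767] [-2.5497  0.0125  0.7388]
side [[437.9921   0.     276.1986]
 [  0.     437.9921 205.4215]
 [  0.       0.       1.    ]] [-0.0241 -0.7083  0.8383] [-2.2634 -0.0023 -0.6782]
```

View pics/scene0.png

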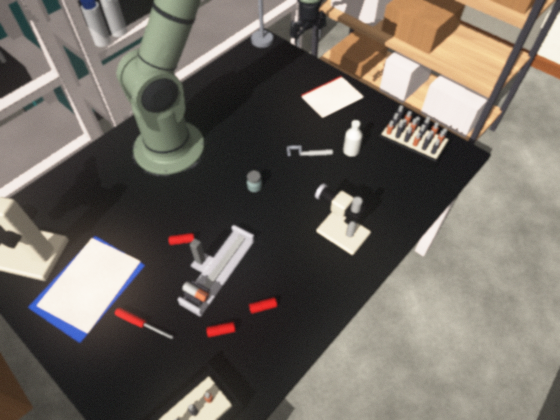

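View pics/side0.png

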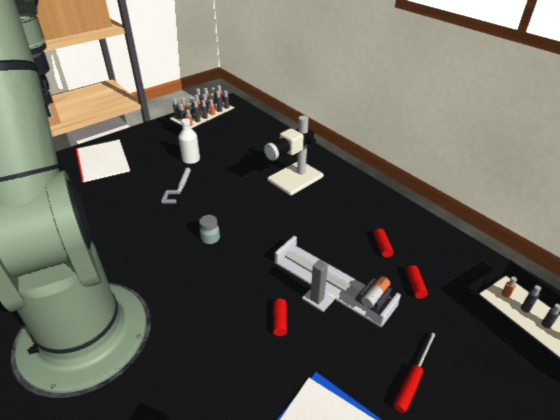

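Scene view: the tray runs from (190,305) to (245,232), with its handle top near (196,241) and the carriage and copper cutter at (200,295). The inspection camera is at (345,215), jar (254,181), bottle (353,140), micrometer (310,152), screwdriver (140,322). The red look-alikes are at (181,239), (263,305) and (220,329). In the side view the handle top is at (320,264), the cutter at (376,290) and the lens at (271,152). Only the copper and grey cutter on the carriage is meant. I'll enlarge crops next.

```bash
python3 - <<'E'
import cv2,numpy as np
a=cv2.imread("pics/scene0.png");b=cv2.imread("pics/side0.png")
def z(im,x,y,w=100,h=75): return cv2.resize(im[y:y+h,x:x+w],(400,300),interpolation=cv2.INTER_CUBIC)
def grid(c,x,y):
    for i in range(0,400,80):
        cv2.putText(c,str(x+i//4),(i,10),0,.35,(0,255,0));cv2.line(c,(i,12),(i,18),(0,255,0))
    for j in range(0,300,80):
        cv2.putText(c,str(y+j//4),(0,j+4),0,.35,(0,255,0))
    return c
T=lambda im,x,y,:grid(z(im,x,y),x,y)
cv2.imwrite("pics/crop1.png",np.vstack([np.hstack([T(a,165,235),T(a,300,180)]),np.hstack([T(b,305,255),T(b,250,110)])]))
cv2.imwrite("pics/crop2.png",np.hstack([T(b,265,235),T(a,185,222)]))
E
```

```text
(no output)
```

View pics/crop1.png

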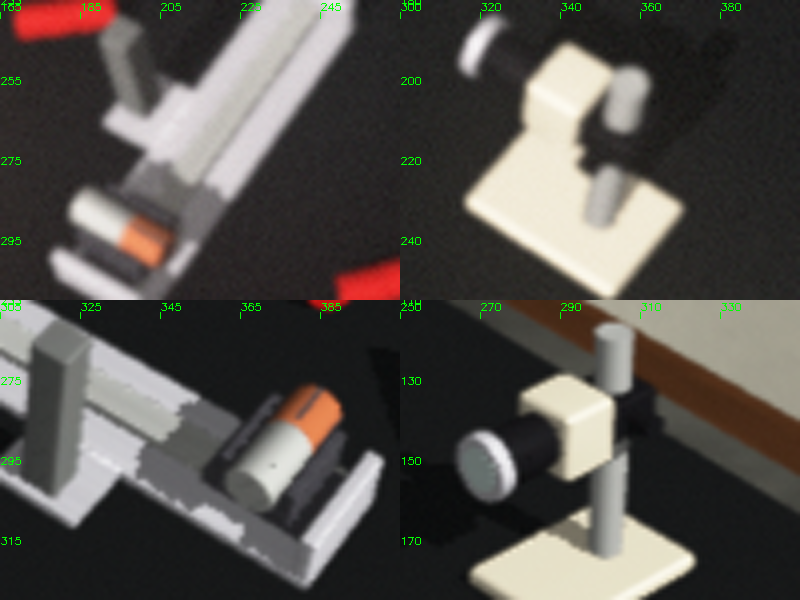

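View pics/crop2.png

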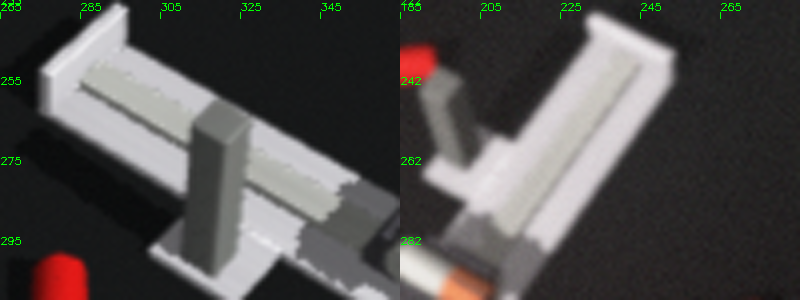

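Crops, in full-image pixels. Scene: handle top (195.7,241), cutter centre (195,292), +x+y tray corner (253,243). Camera in scene: base corners (316,230), (371,232), (353,253), lens front (319,192), post top (358,199). Side: handle top (320.2,264), tray corners (381,327) and (275.5,263), lens (271.8,151.8), post top (303,118). The cutter on the carriage is grey at the -x end and copper at the +x end, as described.

```bash
cat > h.py <<'E'
import numpy as np,json
from scipy.spatial.transform import Rotation as R
from scipy.optimize import least_squares
np.set_printoptions(precision=4,suppress=True)
C={n:json.load(open(n+".json")) for n in("scene","side")}
def proj(n,p):
    c=C[n];q=R.from_euler("xyz",c["orientation"]).inv().apply(np.atleast_2d(p)-c["position"])
    u=q@np.array(c["intrinsics"]).T;return u[:,:2]/u[:,2:]
def ray(n,uv):
    c=C[n];d=np.linalg.solve(np.array(c["intrinsics"]),[*uv,1]);return np.array(c["position"]),R.from_euler("xyz",c["orientation"]).apply(d)
def onz(n,uv,z):
    o,d=ray(n,uv);return o+d*(z-o[2])/d[2]
def place(v,p): return R.from_euler("z",v[2]).apply(np.atleast_2d(p))+[v[0],v[1],0]
def fit(v0,obs):
    f=lambda v:np.concatenate([proj(n,place(v,p))[0]-uv for n,p,uv in obs])
    r=least_squares(f,v0,loss="soft_l1");return r.x,f(r.x).reshape(-1,2)
E
python3 - <<'E'
from h import *
for n,t in(("scene",[(195.7,241,.125),(253,243,0),(195,292,.054),(318.7,191.7,.15),(316,230.5,.016),(371,232,.016),(353,252.5,.016),(358,199,.212),(254,177,.065),(353,125,.15),(310,152,.01),(140,322,.01)]),("side",[(320.2,264,.125),(381,327,0),(275.5,263,0),(271.8,151.8,.15),(268,178,.016),(323.5,175,.016),(295,192,.016),(303,118,.212)])):
    for u,v,z in t: print(n,u,v,onz(n,(u,v),z))
E
```

```text
scene 195.7 241 [ 0.4656 -0.2526  0.125 ]
scene 253 243 [ 0.5474 -0.0924  0.    ]
scene 195 292 [ 0.5584 -0.3544  0.054 ]
scene 318.7 191.7 [0.6388 0.1298 0.15  ]
scene 316 230.5 [0.6795 0.0793 0.016 ]
scene 371 232 [0.8212 0.1985 0.016 ]
scene 353 252.5 [0.8236 0.0951 0.016 ]
scene 358 199 [0.7704 0.1503 0.212 ]
scene 254 177 [0.3925 0.0787 0.065 ]
scene 353 125 [0.5428 0.4391 0.15  ]
scene 310 152 [0.4368 0.3373 0.01  ]
scene 140 322 [ 0.4876 -0.5239  0.01  ]
side 320.2 264 [ 0.4655 -0.2572  0.125 ]
side 381 327 [ 0.5267 -0.4032  0.    ]
side 275.5 263 [ 0.4635 -0.1033  0.    ]
side 271.8 151.8 [0.6398 0.1335 0.15  ]
side 268 178 [0.6645 0.185  0.016 ]
side 323.5 175 [0.8136 0.0865 0.016 ]
side 295 192 [0.6842 0.0764 0.016 ]
side 303 118 [0.7657 0.1437 0.212 ]
```

```bash
python3 - <<'E'
from h import *
a,b="scene","side"
v,r=fit([.54,-.245,.2],[(a,[-.07,0,.125],(195.7,241)),(b,[-.07,0,.125],(320.2,264)),(a,[.04,.155,0],(253,243)),(a,[0,-.11,.054+.006],(195,292)),(b,[-.04,-.155,0],(381,327)),(b,[-.04,.155,0],(275.5,263)),(b,[-.04,-.11,.054],(367.5,302))])
print("tray",v,r.round(1).tolist(),"grip",place(v,[-.07,0,.107]))
w,r=fit([.73,.14,.1],[(a,[-.09,0,.15],(318.7,191.7)),(b,[-.09,0,.15],(271.8,151.8)),(a,[-.055,-.055,.016],(316,230.5)),(a,[.095,.055,.016],(371,232)),(a,[.095,-.055,.016],(353,252.5)),(b,[-.055,.055,.016],(268,178)),(b,[.095,-.055,.016],(323.5,175)),(b,[-.055,-.055,.016],(295,192))])
print("viewer",w,r.round(1).tolist(),"focus",place(w,[-.175,0,.15]))
g=place(w,[-.245,0,.15+.107-.054]);print("goal grip",g, "goal tray z",.096)
E
```

```text
tray [ 0.5352 -0.2445  0.199 ] [[-1.2, 1.4], [0.7, 0.1], [0.8, -2.1], [-0.1, -1.6], [0.4, 0.4], [-0.1, -0.9], [-0.3, -0.1]] grip [[ 0.4666 -0.2584  0.107 ]]
viewer [0.7278 0.1385 0.0896] [[-0.0, -0.2], [0.2, 0.6], [-0.4, -0.2], [-0.3, -1.3], [0.4, 1.2], [0.2, -0.9], [1.8, -2.4], [-2.1, 0.4]] focus [[0.5535 0.1228 0.15  ]]
goal grip [[0.4837 0.1166 0.203 ]] goal tray z 0.096
```

```bash
cat >> h.py <<'E'
def rows(p0,R0,p1,R1,n,grip=1):
    """n rows in tool axes/shares from pose 0 to pose 1 (straight, shortest turn)"""
    w=(R0.inv()*R1).as_rotvec()/n; d=(np.array(p1)-p0)/n; out=[];Rc=R0
    for i in range(n):
        out.append([*(Rc.inv().apply(d)/.02).round(2),*(np.degrees(w)/6).round(2),grip]); Rc=Rc*R.from_rotvec(w)
    return out
def show(rs):
    for i in range(0,len(rs),10): print([[float(x)+0 for x in r] for r in rs[i:i+10]])
E
python3 - <<'E'
from h import *
from workcell import observe
s=observe();p0=np.array(s["position"]);R0=R.from_euler("xyz",s["tool_rot"])
yaw=.199
# tool y = -tray y => tool x=(cos t,sin t), tool y=(sin t,-cos t) -> t=yaw
R1=R.from_euler("xyz",[np.pi,0,yaw])
A=[.48,.28,.25]; Rm=R0*R.from_rotvec((R0.inv()*R1).as_rotvec()*.45)
print(np.degrees((R0.inv()*R1).as_rotvec()))
r=rows(p0,R0,A,Rm,22)+rows(A,Rm,[.4666,-.258,.20],R1,28)
print(R1.as_matrix()); show(r)
E
```

```text
[ -0.0126   0.0783 151.0207]
[[ 0.9803  0.1977  0.    ]
 [ 0.1977 -0.9803 -0.    ]
 [-0.      0.     -1.    ]]
[[-0.85, -0.48, -0.04, 0.0, 0.0, 0.51, 1.0], [-0.87, -0.44, -0.04, 0.0, 0.0, 0.51, 1.0], [-0.89, -0.39, -0.04, 0.0, 0.0, 0.51, 1.0], [-0.91, -0.34, -0.04, 0.0, 0.0, 0.51, 1.0], [-0.93, -0.29, -0.04, 0.0, 0.0, 0.51, 1.0], [-0.95, -0.24, -0.04, 0.0, 0.0, 0.51, 1.0], [-0.96, -0.19, -0.04, 0.0, 0.0, 0.51, 1.0], [-0.97, -0.14, -0.04, 0.0, 0.0, 0.51, 1.0], [-0.97, -0.09, -0.04, 0.0, 0.0, 0.51, 1.0], [-0.98, -0.03, -0.04, 0.0, 0.0, 0.51, 1.0]]
[[-0.98, 0.02, -0.04, 0.0, 0.0, 0.51, 1.0], [-0.97, 0.07, -0.04, 0.0, 0.0, 0.51, 1.0], [-0.97, 0.13, -0.04, 0.0, 0.0, 0.51, 1.0], [-0.96, 0.18, -0.04, 0.0, 0.0, 0.51, 1.0], [-0.95, 0.23, -0.04, 0.0, 0.0, 0.51, 1.0], [-0.94, 0.28, -0.04, 0.0, 0.0, 0.51, 1.0], [-0.92, 0.33, -0.04, 0.0, 0.0, 0.51, 1.0], [-0.9, 0.38, -0.04, 0.0, 0.0, 0.51, 1.0], [-0.88, 0.43, -0.04, 0.0, 0.0, 0.51, 1.0], [-0.85, 0.47, -0.04, 0.0, 0.0, 0.51, 1.0]]
[[-0.83, 0.52, -0.04, 0.0, 0.0, 0.51, 1.0], [-0.8, 0.56, -0.04, 0.0, 0.0, 0.51, 1.0], [-0.96, -0.1, 0.09, 0.0, 0.0, 0.
[... 439 characters left out ...]
3, 0.09, 0.0, 0.0, 0.49, 1.0], [-0.83, 0.48, 0.09, 0.0, 0.0, 0.49, 1.0], [-0.81, 0.52, 0.09, 0.0, 0.0, 0.49, 1.0], [-0.78, 0.56, 0.09, 0.0, 0.0, 0.49, 1.0], [-0.75, 0.6, 0.09, 0.0, 0.0, 0.49, 1.0], [-0.72, 0.64, 0.09, 0.0, 0.0, 0.49, 1.0], [-0.68, 0.67, 0.09, 0.0, 0.0, 0.49, 1.0]]
[[-0.65, 0.71, 0.09, 0.0, 0.0, 0.49, 1.0], [-0.61, 0.74, 0.09, 0.0, 0.0, 0.49, 1.0], [-0.57, 0.77, 0.09, 0.0, 0.0, 0.49, 1.0], [-0.53, 0.8, 0.09, 0.0, 0.0, 0.49, 1.0], [-0.49, 0.83, 0.09, 0.0, 0.0, 0.49, 1.0], [-0.45, 0.85, 0.09, 0.0, 0.0, 0.49, 1.0], [-0.4, 0.87, 0.09, 0.0, 0.0, 0.49, 1.0], [-0.36, 0.89, 0.09, 0.0, 0.0, 0.49, 1.0], [-0.31, 0.91, 0.09, 0.0, 0.0, 0.49, 1.0], [-0.26, 0.92, 0.09, 0.0, 0.0, 0.49, 1.0]]
```

{"name": "move_arm", "arguments": {
  "plan": [
    [[-0.85, -0.48, -0.04, 0, 0, 0.51, 1], [-0.87, -0.44, -0.04, 0, 0, 0.51, 1], [-0.89, -0.39, -0.04, 0, 0, 0.51, 1], [-0.91, -0.34, -0.04, 0, 0, 0.51, 1], [-0.93, -0.29, -0.04, 0, 0, 0.51, 1], [-0.95, -0.24, -0.04, 0, 0, 0.51, 1], [-0.96, -0.19, -0.04, 0, 0, 0.51, 1], [-0.97, -0.14, -0.04, 0, 0, 0.51, 1], [-0.97, -0.09, -0.04, 0, 0, 0.51, 1], [-0.98, -0.03, -0.04, 0, 0, 0.51, 1]]
  ],
  "grip_force": 120
}}

```text
clock: 1.1
position: [0.3225, 0.4514, 0.2394]
tool_rot: [3.142, -0.0, 2.296]
force: [-0.7, 0.5, -0.1]
grip_width: 0.0852
finger_force: 0.0
```

{"name": "move_arm", "arguments": {
  "plan": [
    [[-0.98, 0.02, -0.04, 0, 0, 0.51, 1], [-0.97, 0.07, -0.04, 0, 0, 0.51, 1], [-0.97, 0.13, -0.04, 0, 0, 0.51, 1], [-0.96, 0.18, -0.04, 0, 0, 0.51, 1], [-0.95, 0.23, -0.04, 0, 0, 0.51, 1], [-0.94, 0.28, -0.04, 0, 0, 0.51, 1], [-0.92, 0.33, -0.04, 0, 0, 0.51, 1], [-0.9, 0.38, -0.04, 0, 0, 0.51, 1], [-0.88, 0.43, -0.04, 0, 0, 0.51, 1], [-0.85, 0.47, -0.04, 0, 0, 0.51, 1]]
  ]
}}

```text
clock: 2.1
position: [0.4563, 0.3089, 0.2474]
tool_rot: [3.142, 0.0, 1.762]
force: [-0.1, 0.2, 0.1]
grip_width: 0.0854
finger_force: 0.0
```

{"name": "move_arm", "arguments": {
  "plan": [
    [[-0.83, 0.52, -0.04, 0, 0, 0.51, 1], [-0.8, 0.56, -0.04, 0, 0, 0.51, 1], [-0.96, -0.1, 0.09, 0, 0, 0.49, 1], [-0.96, -0.05, 0.09, 0, 0, 0.49, 1], [-0.96, 0, 0.09, 0, 0, 0.49, 1], [-0.96, 0.05, 0.09, 0, 0, 0.49, 1], [-0.96, 0.1, 0.09, 0, 0, 0.49, 1], [-0.95, 0.15, 0.09, 0, 0, 0.49, 1], [-0.94, 0.2, 0.09, 0, 0, 0.49, 1], [-0.93, 0.25, 0.09, 0, 0, 0.49, 1]]
  ]
}}

```text
clock: 3.1
position: [0.4801, 0.126, 0.2344]
tool_rot: [3.142, -0.0, 1.245]
force: [-0.6, -0.1, -0.3]
grip_width: 0.0856
finger_force: 0.0
```

{"name": "move_arm", "arguments": {
  "plan": [
    [[-0.91, 0.29, 0.09, 0, 0, 0.49, 1], [-0.9, 0.34, 0.09, 0, 0, 0.49, 1], [-0.88, 0.39, 0.09, 0, 0, 0.49, 1], [-0.86, 0.43, 0.09, 0, 0, 0.49, 1], [-0.83, 0.48, 0.09, 0, 0, 0.49, 1], [-0.81, 0.52, 0.09, 0, 0, 0.49, 1], [-0.78, 0.56, 0.09, 0, 0, 0.49, 1], [-0.75, 0.6, 0.09, 0, 0, 0.49, 1], [-0.72, 0.64, 0.09, 0, 0, 0.49, 1], [-0.68, 0.67, 0.09, 0, 0, 0.49, 1]]
  ]
}}

```text
clock: 4.1
position: [0.4786, -0.066, 0.2164]
tool_rot: [3.142, 0.0, 0.732]
force: [0.1, 0.3, 1.0]
grip_width: 0.0856
finger_force: 0.0
```

{"name": "move_arm", "arguments": {
  "plan": [
    [[-0.65, 0.71, 0.09, 0, 0, 0.49, 1], [-0.61, 0.74, 0.09, 0, 0, 0.49, 1], [-0.57, 0.77, 0.09, 0, 0, 0.49, 1], [-0.53, 0.8, 0.09, 0, 0, 0.49, 1], [-0.49, 0.83, 0.09, 0, 0, 0.49, 1], [-0.45, 0.85, 0.09, 0, 0, 0.49, 1], [-0.4, 0.87, 0.09, 0, 0, 0.49, 1], [-0.36, 0.89, 0.09, 0, 0, 0.49, 1], [-0.31, 0.91, 0.09, 0, 0, 0.49, 1], [-0.26, 0.92, 0.09, 0, 0, 0.49, 1]]
  ]
}}

```text
clock: 5.1
position: [0.4775, -0.2581, 0.1983]
tool_rot: [3.141, 0.0, 0.219]
force: [-0.9, 0.0, 0.3]
grip_width: 0.085
finger_force: 0.0
```

```bash
python3 - <<'E'
from h import *
from workcell import *
import cv2
s=observe();print({k:np.array(s[k]) for k in("clock","position","tool_rot","qpos","force","moment")})
f=grab_frame("wrist");cv2.imwrite("pics/w1.png",f["color"][...,::-1]);print(f["intrinsics"],f["tool_from_camera"])
json.dump(dict(K=np.array(f["intrinsics"]).tolist(),T=np.array(f["tool_from_camera"]).tolist()),open("wrist.json","w"))
E
```

```text
{'clock': array(5.1), 'position': array([ 0.4775, -0.2581,  0.1983]), 'tool_rot': array([3.1414, 0.0001, 0.2189]), 'qpos': array([-0.124 ,  0.5345,  0.7236,  1.8782, -0.4461,  0.8965, -0.5357]), 'force': array([-0.8928,  0.0003,  0.2922]), 'moment': array([ 0.0621, -0.0474,  0.033 ])}
[[325.1923   0.     281.5881]
 [  0.     325.1923 207.2058]
 [  0.       0.       1.    ]] [[-0.0004 -0.9565 -0.2917  0.0734]
 [ 1.     -0.0005  0.0002 -0.0004]
 [-0.0004 -0.2917  0.9565 -0.1419]
 [ 0.      0.      0.      1.    ]]
```

View pics/w1.png

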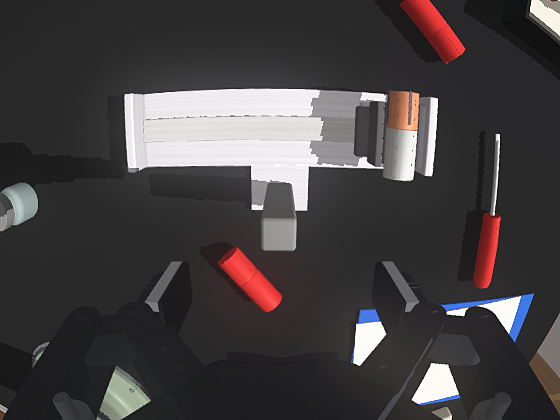

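The wrist view shows the tray with its carriage at the right-hand (-y) stop, and the copper and grey cutter at (401,135). The handle's top face spans about (262..296, 214..250) with its centre at (279,232). The pads are at (165,290) and (397,290). The red mill at (250,280) is a look-alike.

```bash
cat >> h.py <<'E'
try:
    W=json.load(open("wrist.json"));Kw=np.array(W["K"]);Tw=np.array(W["T"])
    def wray(uv):
        "tool-frame origin, direction"
        d=(np.array(uv)-Kw[:2,2])/Kw[0,0];r=np.hypot(*d);c=np.array([*(d*np.sinc(r/np.pi)),np.cos(r)])
        return Tw[:3,3],Tw[:3,:3]@c
except FileNotFoundError: pass
E
python3 - <<'E'
from h import *
from workcell import observe
s=observe();p=np.array(s["position"]);Rt=R.from_euler("xyz",s["tool_rot"])
def wz(uv,z):
    o,d=wray(uv);o=Rt.apply(o)+p;d=Rt.apply(d);return o+d*(z-o[2])/d[2]
print("handle",wz((279,232),.125));
# plate long edges (top of near edge z=.006), corners
a,b=wz((145,166),.006),wz((308,210),.006)
print(a,b,wz((251,210),.006),"cutter",wz((402,135),.058), wz((404,92),.06),wz((399,180),.06))
c,e=wz((404,93),.06),wz((399,178),.06);print("cutter yaw",np.arctan2(*(c-e)[1::-1]),np.linalg.norm(c-e))
q,w=wz((251,210),.006),wz((308,210),.006);print("foot edge yaw",np.arctan2(q[1]-w[1],q[0]-w[0])-np.pi/2, np.linalg.norm(q-w))
t=[.4666,-.258,.088]
show(rows(p,Rt,[.4666,-.258,.14],R.from_euler("xyz",[np.pi,0,.199]),5))
E
```

```text
handle [ 0.4662 -0.2611  0.125 ]
[ 0.4638 -0.1097  0.006 ] [ 0.452  -0.2955  0.006 ] [ 0.439  -0.2353  0.006 ] cutter [ 0.5541 -0.3554  0.058 ] [ 0.5923 -0.3468  0.06  ] [ 0.5135 -0.3635  0.06  ]
cutter yaw 0.20560149623927249 0.07774969709793883
foot edge yaw 0.2121738802288784 0.061558909481488615
[[-0.09, -0.05, 0.58, 0.0, 0.0, 0.03, 1.0], [-0.1, -0.05, 0.58, 0.0, 0.0, 0.03, 1.0], [-0.1, -0.05, 0.58, 0.0, 0.0, 0.03, 1.0], [-0.1, -0.05, 0.58, 0.0, 0.0, 0.03, 1.0], [-0.1, -0.05, 0.58, 0.0, 0.0, 0.03, 1.0]]
```

{"name": "move_arm", "arguments": {
  "plan": [
    [[-0.19, -0.01, 0.55, 0, 0, 0.05, 1], [-0.19, -0.01, 0.55, 0, 0, 0.05, 1], [-0.19, 0, 0.55, 0, 0, 0.05, 1], [0, 0, 0.55, 0, 0, 0, 1], [0, 0, 0.55, 0, 0, 0, 1], [0, 0, 0.55, 0, 0, 0, 1], [0, 0, 0.55, 0, 0, 0, 1], [0, 0, 0.55, 0, 0, 0, 1], [0, 0, 0.55, 0, 0, 0, 1], [0, 0, 0.55, 0, 0, 0, 1]]
  ]
}}

```text
clock: 6.15
position: [0.4667, -0.2585, 0.0876]
tool_rot: [3.142, 0.0, 0.207]
force: [0.1, -0.0, -0.3]
grip_width: 0.0852
finger_force: 0.0
```

{"name": "move_arm", "arguments": {
  "plan": [
    [[0, 0, 0, 0, 0, 0, -1], [0, 0, 0, 0, 0, 0, -1], [0, 0, 0, 0, 0, 0, -1], [0, 0, 0, 0, 0, 0, -1], [0, 0, 0, 0, 0, 0, -1], [0, 0, 0, 0, 0, 0, -1], [0, 0, 0, 0, 0, 0, -1], [0, 0, 0, 0, 0, 0, -1], [0, 0, 0, 0, 0, 0, -1], [0, 0, 0, 0, 0, 0, -1]]
  ],
  "grip_force": 120
}}

```text
clock: 7.15
position: [0.4669, -0.2585, 0.0892]
tool_rot: [3.141, -0.001, 0.207]
force: [-2.0, 0.9, 10.3]
grip_width: 0.0244
finger_force: 118.7
```

```bash
python3 - <<'E'
from h import *
from workcell import *
import cv2
s=observe();print({k:np.array(s[k]) for k in("clock","position","tool_rot","force","moment","finger_force","grip_width")})
f=grab_frame("wrist");cv2.imwrite("pics/w2.png",f["color"][...,::-1])
E
```

```text
{'clock': array(7.15), 'position': array([ 0.4669, -0.2585,  0.0892]), 'tool_rot': array([ 3.1415, -0.0008,  0.2074]), 'force': array([-1.9535,  0.9084, 10.35  ]), 'moment': array([0.3797, 0.5019, 0.0452]), 'finger_force': array(118.6594), 'grip_width': array(0.0244)}
```

View pics/w2.png

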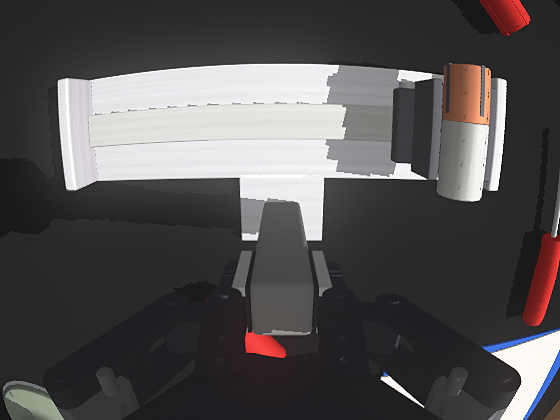

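The grip is good: the handle is between the pads and the cutter lies at the -y stop, with its copper end at (468,93). Now a smooth lift.

{"name": "move_arm", "arguments": {
  "plan": [
    [[0, 0, -0.2, 0, 0, 0, -1], [0, 0, -0.4, 0, 0, 0, -1], [0, 0, -0.5, 0, 0, 0, -1], [0, 0, -0.6, 0, 0, 0, -1], [0, 0, -0.7, 0, 0, 0, -1], [0, 0, -0.7, 0, 0, 0, -1], [0, 0, -0.6, 0, 0, 0, -1], [0, 0, -0.5, 0, 0, 0, -1], [0, 0, -0.4, 0, 0, 0, -1], [0, 0, -0.2, 0, 0, 0, -1]]
  ]
}}

```text
clock: 8.2
position: [0.4668, -0.2585, 0.1853]
tool_rot: [3.141, -0.001, 0.207]
force: [-0.2, -0.8, -6.8]
grip_width: 0.025
finger_force: 118.2
```

```bash
cat > m.py <<'E'
from h import *
from workcell import *
import cv2
def cop(im):
    im=im.astype(int);r,g,b=im[...,0],im[...,1],im[...,2]
    m=((r>90)&(r>1.3*g)&(g>1.25*b)&(g>.35*r)).astype(np.uint8)
    n,l,st,ce=cv2.connectedComponentsWithStats(m[:200]);k=1+np.argmax(st[1:,4]);x,y,w,h,a=st[k]
    return ce[k],x+w/2-.5,a
def s_of(uv):
    o,d=wray(uv);z=.035+.0015
    for _ in range(3):
        p=o+d*(z-o[2])/d[2];s=-p[1];z=.0352+s*s/8
    return s,p
def tray_tilt(im0,im1):
    "vertical/horizontal shift of +y end wall and -y end patches, px"
    out=[]
    for x,y,w,h in((50,65,60,135),(235,170,95,80)):
        a,b=[cv2.cvtColor(i,cv2.COLOR_RGB2GRAY)[y:y+h,x:x+w].astype(np.float32) for i in(im0,im1)]
        M=np.eye(2,3,dtype=np.float32)
        cc,M=cv2.findTransformECC(a,b,M,cv2.MOTION_EUCLIDEAN,(3,200,1e-6));c=M@np.array([w/2,h/2,1])-[w/2,h/2];out.append((c,cc))
    return out
E
python3 - <<'E'
from m import *
im0=cv2.imread("pics/w2.png")[...,::-1].copy()
s=observe();print({k:np.array(s[k]) for k in("clock","position","tool_rot","force","moment","grip_width")})
f=grab_frame("wrist")["color"];cv2.imwrite("pics/w3.png",f[...,::-1])
for i in(im0,f): c,xm,a=cop(i);print(c,xm,a,s_of(c),s_of((xm,c[1])))
print(tray_tilt(im0,f))
E
```

```text
{'clock': array(8.2), 'position': array([ 0.4668, -0.2585,  0.1853]), 'tool_rot': array([ 3.1413, -0.0005,  0.2074]), 'force': array([-0.2316, -0.8434, -6.7699]), 'moment': array([0.2402, 0.4146, 0.0187]), 'grip_width': array(0.025)}
[466.991   93.9018] 466.5 2230 (np.float64(-0.11140174037685349), array([0.0903, 0.1114, 0.0368])) (np.float64(-0.11102786403228684), array([0.0903, 0.111 , 0.0367]))
[466.6858  94.6747] 465.5 2164 (np.float64(-0.11118566997978165), array([0.0898, 0.1112, 0.0367])) (np.float64(-0.11028510371862776), array([0.0897, 0.1103, 0.0367]))
[(array([-0.0827,  0.3681]), 0.9980598339394631), (array([-0.2787,  0.4581]), 0.9957322249075872)]
```

```bash
cat > ctl.py <<'E'
from m import *
import sys,os
DT,HH,XO=.005,.04,.07      # step, rail below TCP, rail ahead of TCP
def pose():
    s=observe();Rt=R.from_euler("xyz",s["tool_rot"]);return float(s["clock"]),np.array(s["position"]),Rt
def tilt(Rt): return -Rt.as_matrix()[2,1]
def yaw(Rt): x=Rt.as_matrix()[:,0];return np.arctan2(x[1],x[0])
def sim(x,tk,th,Y,clamp=True):
    "integrate s,v,b over knots; returns states at knots. zeta=s+HH*th+Y"
    s,v,b=x;out=[(s,v,b)];t=tk[0];z=s+HH*th[0]+Y[0];dz=v   # v taken with tray at rest
    for i in range(1,len(tk)):
        n=max(1,round((tk[i]-tk[i-1])/DT));h=(tk[i]-tk[i-1])/n
        for j in range(1,n+1):
            f=j/n;a=th[i-1]+f*(th[i]-th[i-1]);y=Y[i-1]+f*(Y[i]-Y[i-1])
            dz+=h*9.81*(s/4-a-b);z+=h*dz;s=z-HH*a-y
            if clamp and s<-.11: s=-.11;z=s+HH*a+y;dz=(HH*(th[i]-th[i-1])+Y[i]-Y[i-1])/(tk[i]-tk[i-1])
        out.append((s,dz,b))
    return np.array(out)
def load(): return json.load(open("st.json"))
def look(n=2):
    st=load();x=np.array(st["x"]);P=np.array(st["P"])
    for i in range(n):
        t,p,Rt=pose();img=grab_frame("wrist")["color"];c,xm,a=cop(img);m=s_of(c)[0]+.001
        if t>st["t"]+1e-6:
            if st["pend"]: tk=st["t"]+.1*np.arange(len(st["pend"][0])+1);th=st["th"]+np.array([0]+st["pend"][0]);th=th+(tilt(Rt)-th[-1])*np.linspace(0,1,len(th));Y=np.array([0]+st["pend"][1])
            else: tk=np.array([st["t"],t]);th=np.array([st["th"],tilt(Rt)]);Y=np.zeros(2)
            f=lambda q:sim(q,tk,th,Y)[-1]
            x1=f(x);F=np.array([(f(x+e)-x1)/1e-4 for e in np.eye(3)*1e-4]).T if x1[0]>-.1099 else np.diag([0,0,1.])
            k=1 if st["pend"] else .05;x=x1;P=F@P@F.T+np.diag([.002**2,.012**2,.0008**2])*k
        H=np.array([1.,0,0]);S=P[0,0]+.0006**2;K=P[:,0]/S;e=m-x[0];x=x+K*e;P=P-np.outer(K,H@P)
        if x[0]<=-.1085: x[1]=0
        print(f"t {t:.2f} meas {m*1e3:.1f} innov {e*1e3:.1f} s {x[0]*1e3:.1f} v {x[1]*1e3:.1f} b {x[2]:.4f} tilt {tilt(Rt):.4f} area {a}")
        st.update(t=t,th=tilt(Rt),pend=None)
    t1,p,Rt=pose()
    x=sim(x,[st["t"],t1],[st["th"]]*2,[0,0])[-1]
    st.update(x=x.tolist(),P=P.tolist(),t=t1,th=tilt(Rt));json.dump(st,open("st.json","w"))
    cut=Rt.apply([.07,-x[0],.0352])+p
    print("pos",p,"yaw",yaw(Rt).round(4),"rpy",Rt.as_euler("xyz"),"nominal cutter",cut);return st
def plan(goal=None,dyaw=0,ws=1.,N=30,sref=0.,gf=40):
    "goal: world TCP target for this second (rest to rest)"
    st=load();t0,p,Rt=pose();x=np.array(st["x"]);goal=p if goal is None else np.array(goal)
    f=np.arange(1,11)/10;mj=10*f**3-15*f**4+6*f**5
    yy=-Rt.as_matrix()[:,1];Yt=(goal-p)@yy+XO*dyaw
    Yr=mj*Yt
    tk=[0];idx=[0];k=0
    for i in range(N):
        tk.append(tk[-1]+.1);k+=1;idx.append(k)
        if k%10==0: tk.append(tk[-1]+.1);idx.append(k)
    tk=np.array(tk);idx=np.array(idx);Y=np.array([0,*Yr,*[Yt]*(N-10)])[idx]
    run=lambda th:sim(x,tk,th[idx],Y,False)
    b0=np.full(N+1,st["th"]);base=run(b0)
    B=np.array([(run(b0+e)-base) for e in np.eye(N+1)[1:]*1.])     # N x knots x 3
    D=np.diff(np.eye(N+1),axis=0)
    A=[ws*20*B[:,1:,0].T,4*B[:,1:,1].T,60*B[:,-3:,0].T,40*B[:,-3:,1].T,gf*D[:,1:],gf*.7*np.diff(D,axis=0)[:,1:]]
    y=[-ws*20*(base[1:,0]-sref),-4*base[1:,1],-60*base[-3:,0],-40*base[-3:,1],np.zeros(N),np.zeros(N-1)]
    u=np.linalg.lstsq(np.vstack(A),np.concatenate(y),rcond=None)[0]
    th=b0.copy();th[1:]+=u;d=np.diff(th)[:10]
    sh=(np.round(np.degrees(d)/6,3));cum=np.cumsum(np.radians(sh*6))
    # rows
    rs=[];Rc=Rt;prev=p;frac=np.diff(np.r_[0,mj])
    pc=p.copy()
    for i in range(10):
        tgt=p+(goal-p)*mj[i];loc=(Rc.inv().apply(tgt-pc)/.02).round(2)
        wz=round(-np.degrees(dyaw)*frac[i]/6,3);pitch=np.degrees(-np.arcsin(-Rt.as_matrix()[2,0]))*0
        rs.append([*loc,sh[i],0,wz,-1]);pc=pc+Rc.apply(loc*.02);Rc=Rc*R.from_rotvec(np.radians(6*np.array([sh[i],0,wz])))
    res=sim(x,tk[:12],np.r_[st["th"],st["th"]+cum,st["th"]+cum[-1]],np.r_[0,Yr,Yt])
    print("pred s",(res[:,0]*1e3).round(0).tolist(),"vend",(res[-1,1]*1e3).round(0),"tilts",(st["th"]+cum).round(4).tolist())
    st["pend"]=[cum.tolist(),Yr.tolist()];json.dump(st,open("st.json","w"));show(rs)
E
python3 - <<'E'
from ctl import *
t,p,Rt=pose()
json.dump(dict(x=[-.11,0,0],P=np.diag([1e-6,1e-8,.002**2]).tolist(),t=t,th=tilt(Rt),pend=None),open("st.json","w"))
look(1);plan()
E
```

```text
t 8.25 meas -110.2 innov -0.2 s -110.1 v 0.0 b 0.0000 tilt -0.0003 area 2163
pos [ 0.4668 -0.2585  0.1848] yaw 0.2074 rpy [ 3.1414 -0.0004  0.2074] nominal cutter [ 0.558  -0.3517  0.1497]
pred s [-110.0, -109.0, -106.0, -101.0, -92.0, -80.0, -67.0, -52.0, -39.0, -27.0, -17.0, -9.0] vend 67.0 tilts [-0.0473, -0.0697, -0.0708, -0.0585, -0.0403, -0.0212, -0.0045, 0.0083, 0.0167, 0.0206]
[[0.0, 0.0, 0.0, -0.45, 0.0, 0.0, -1.0], [0.0, 0.0, 0.0, -0.214, 0.0, 0.0, -1.0], [0.0, 0.0, 0.0, -0.01, 0.0, 0.0, -1.0], [0.0, 0.0, 0.0, 0.117, 0.0, 0.0, -1.0], [0.0, 0.0, 0.0, 0.174, 0.0, 0.0, -1.0], [0.0, 0.0, 0.0, 0.182, 0.0, 0.0, -1.0], [0.0, 0.0, 0.0, 0.16, 0.0, 0.0, -1.0], [0.0, 0.0, 0.0, 0.122, 0.0, 0.0, -1.0], [0.0, 0.0, 0.0, 0.08, 0.0, 0.0, -1.0], [0.0, 0.0, 0.0, 0.038, 0.0, 0.0, -1.0]]
```

```bash
python3 -c "
from ctl import *
plan(ws=.3,sref=-.05)"
```

```text
pred s [-110.0, -110.0, -110.0, -110.0, -108.0, -106.0, -101.0, -96.0, -89.0, -82.0, -74.0, -65.0] vend 91.0 tilts [-0.0197, -0.0331, -0.0404, -0.043, -0.0423, -0.0396, -0.0357, -0.0314, -0.0271, -0.0232]
[[0.0, 0.0, 0.0, -0.186, 0.0, 0.0, -1.0], [0.0, 0.0, 0.0, -0.128, 0.0, 0.0, -1.0], [0.0, 0.0, 0.0, -0.07, 0.0, 0.0, -1.0], [0.0, 0.0, 0.0, -0.025, 0.0, 0.0, -1.0], [0.0, 0.0, 0.0, 0.007, 0.0, 0.0, -1.0], [0.0, 0.0, 0.0, 0.026, 0.0, 0.0, -1.0], [0.0, 0.0, 0.0, 0.037, 0.0, 0.0, -1.0], [0.0, 0.0, 0.0, 0.041, 0.0, 0.0, -1.0], [0.0, 0.0, 0.0, 0.041, 0.0, 0.0, -1.0], [0.0, 0.0, 0.0, 0.037, 0.0, 0.0, -1.0]]
```

{"name": "move_arm", "arguments": {
  "plan": [
    [[0, 0, 0, -0.186, 0, 0, -1], [0, 0, 0, -0.128, 0, 0, -1], [0, 0, 0, -0.07, 0, 0, -1], [0, 0, 0, -0.025, 0, 0, -1], [0, 0, 0, 0.007, 0, 0, -1], [0, 0, 0, 0.026, 0, 0, -1], [0, 0, 0, 0.037, 0, 0, -1], [0, 0, 0, 0.041, 0, 0, -1], [0, 0, 0, 0.041, 0, 0, -1], [0, 0, 0, 0.037, 0, 0, -1]]
  ]
}}

```text
clock: 9.3
position: [0.4667, -0.2586, 0.1845]
tool_rot: [3.119, 0.0, 0.207]
force: [-0.9, -0.1, -6.0]
grip_width: 0.025
finger_force: 118.4
```

```bash
python3 -c "
from ctl import *
look(2);plan(ws=.7)"
```

```text
t 9.30 meas -75.1 innov -0.5 s -75.1 v 81.2 b 0.0001 tilt -0.0227 area 2531
t 9.35 meas -71.2 innov -0.2 s -71.1 v 81.6 b 0.0001 tilt -0.0226 area 2561
pos [ 0.4667 -0.2587  0.1845] yaw 0.207 rpy [ 3.1186 -0.      0.207 ] nominal cutter [ 0.5491 -0.3106  0.1509]
pred s [-67.0, -59.0, -50.0, -41.0, -33.0, -26.0, -19.0, -14.0, -9.0, -6.0, -3.0, -1.0] vend 15.0 tilts [-0.0177, -0.0117, -0.0059, -0.0007, 0.0032, 0.006, 0.0074, 0.0078, 0.0075, 0.0066]
[[0.0, 0.0, 0.0, 0.05, 0.0, 0.0, -1.0], [0.0, 0.0, 0.0, 0.057, 0.0, 0.0, -1.0], [0.0, 0.0, 0.0, 0.056, 0.0, 0.0, -1.0], [0.0, 0.0, 0.0, 0.049, 0.0, 0.0, -1.0], [0.0, 0.0, 0.0, 0.038, 0.0, 0.0, -1.0], [0.0, 0.0, 0.0, 0.026, 0.0, 0.0, -1.0], [0.0, 0.0, 0.0, 0.014, 0.0, 0.0, -1.0], [0.0, 0.0, 0.0, 0.004, 0.0, 0.0, -1.0], [0.0, 0.0, 0.0, -0.003, 0.0, 0.0, -1.0], [0.0, 0.0, 0.0, -0.009, 0.0, 0.0, -1.0]]
```

The model predicts to within 0.5 mm.

{"name": "move_arm", "arguments": {
  "plan": [
    [[0, 0, 0, 0.05, 0, 0, -1], [0, 0, 0, 0.057, 0, 0, -1], [0, 0, 0, 0.056, 0, 0, -1], [0, 0, 0, 0.049, 0, 0, -1], [0, 0, 0, 0.038, 0, 0, -1], [0, 0, 0, 0.026, 0, 0, -1], [0, 0, 0, 0.014, 0, 0, -1], [0, 0, 0, 0.004, 0, 0, -1], [0, 0, 0, -0.003, 0, 0, -1], [0, 0, 0, -0.009, 0, 0, -1]]
  ]
}}

```text
clock: 10.4
position: [0.4667, -0.2584, 0.1845]
tool_rot: [-3.135, 0.0, 0.207]
force: [-0.4, -0.4, -6.4]
grip_width: 0.0246
finger_force: 118.3
```

```bash
python3 -c "
from ctl import *
look(2);plan()"
```

```text
t 10.40 meas -28.9 innov -26.0 s -28.9 v -22.8 b 0.0007 tilt 0.0064 area 2936
t 10.45 meas -30.5 innov -0.3 s -30.4 v -32.0 b 0.0008 tilt 0.0063 area 2916
pos [ 0.4667 -0.2584  0.1845] yaw 0.2074 rpy [-3.1352 -0.      0.2074] nominal cutter [ 0.5418 -0.2753  0.1491]
pred s [-32.0, -35.0, -38.0, -39.0, -38.0, -35.0, -30.0, -24.0, -19.0, -13.0, -9.0, -5.0] vend 33.0 tilts [-0.0201, -0.0343, -0.0375, -0.0333, -0.0253, -0.0162, -0.0077, -0.0008, 0.0042, 0.0071]
[[0.0, 0.0, 0.0, -0.253, 0.0, 0.0, -1.0], [0.0, 0.0, 0.0, -0.136, 0.0, 0.0, -1.0], [0.0, 0.0, 0.0, -0.03, 0.0, 0.0, -1.0], [0.0, 0.0, 0.0, 0.04, 0.0, 0.0, -1.0], [0.0, 0.0, 0.0, 0.076, 0.0, 0.0, -1.0], [0.0, 0.0, 0.0, 0.087, 0.0, 0.0, -1.0], [0.0, 0.0, 0.0, 0.081, 0.0, 0.0, -1.0], [0.0, 0.0, 0.0, 0.066, 0.0, 0.0, -1.0], [0.0, 0.0, 0.0, 0.048, 0.0, 0.0, -1.0], [0.0, 0.0, 0.0, 0.028, 0.0, 0.0, -1.0]]
```

```bash
python3 -c "
from ctl import *
st=load();st['x'][2]=.0025;P=np.array(st['P']);P[2]=0;P[:,2]=0;P[2,2]=.003**2;st['P']=P.tolist();json.dump(st,open('st.json','w'))
plan()"
```

```text
pred s [-32.0, -35.0, -38.0, -39.0, -38.0, -35.0, -30.0, -25.0, -19.0, -14.0, -9.0, -5.0] vend 33.0 tilts [-0.0211, -0.036, -0.0396, -0.0356, -0.0276, -0.0184, -0.0098, -0.0027, 0.0024, 0.0055]
[[0.0, 0.0, 0.0, -0.263, 0.0, 0.0, -1.0], [0.0, 0.0, 0.0, -0.142, 0.0, 0.0, -1.0], [0.0, 0.0, 0.0, -0.034, 0.0, 0.0, -1.0], [0.0, 0.0, 0.0, 0.038, 0.0, 0.0, -1.0], [0.0, 0.0, 0.0, 0.076, 0.0, 0.0, -1.0], [0.0, 0.0, 0.0, 0.088, 0.0, 0.0, -1.0], [0.0, 0.0, 0.0, 0.082, 0.0, 0.0, -1.0], [0.0, 0.0, 0.0, 0.068, 0.0, 0.0, -1.0], [0.0, 0.0, 0.0, 0.049, 0.0, 0.0, -1.0], [0.0, 0.0, 0.0, 0.029, 0.0, 0.0, -1.0]]
```

{"name": "move_arm", "arguments": {
  "plan": [
    [[0, 0, 0, -0.263, 0, 0, -1], [0, 0, 0, -0.142, 0, 0, -1], [0, 0, 0, -0.034, 0, 0, -1], [0, 0, 0, 0.038, 0, 0, -1], [0, 0, 0, 0.076, 0, 0, -1], [0, 0, 0, 0.088, 0, 0, -1], [0, 0, 0, 0.082, 0, 0, -1], [0, 0, 0, 0.068, 0, 0, -1], [0, 0, 0, 0.049, 0, 0, -1], [0, 0, 0, 0.029, 0, 0, -1]]
  ]
}}

```text
clock: 11.5
position: [0.4666, -0.2586, 0.1845]
tool_rot: [-3.136, 0.0, 0.207]
force: [-0.0, 0.5, -7.0]
grip_width: 0.0248
finger_force: 118.4
```

```bash
python3 -c "
from ctl import *
look(2);plan()"
```

```text
t 11.50 meas -2.0 innov 7.9 s -2.0 v 56.5 b 0.0018 tilt 0.0058 area 3093
t 11.55 meas 0.9 innov 0.2 s 0.9 v 54.1 b 0.0017 tilt 0.0059 area 3073
pos [ 0.4667 -0.2586  0.1845] yaw 0.2072 rpy [-3.1361 -0.0001  0.2072] nominal cutter [ 0.5344 -0.2406  0.1493]
pred s [3.0, 8.0, 11.0, 13.0, 13.0, 13.0, 11.0, 9.0, 7.0, 5.0, 3.0, 2.0] vend -13.0 tilts [0.0136, 0.0173, 0.0169, 0.0141, 0.01, 0.0057, 0.0019, -0.0013, -0.0035, -0.0047]
[[0.0, 0.0, 0.0, 0.077, 0.0, 0.0, -1.0], [0.0, 0.0, 0.0, 0.035, 0.0, 0.0, -1.0], [0.0, 0.0, 0.0, -0.003, 0.0, 0.0, -1.0], [0.0, 0.0, 0.0, -0.027, 0.0, 0.0, -1.0], [0.0, 0.0, 0.0, -0.039, 0.0, 0.0, -1.0], [0.0, 0.0, 0.0, -0.041, 0.0, 0.0, -1.0], [0.0, 0.0, 0.0, -0.037, 0.0, 0.0, -1.0], [0.0, 0.0, 0.0, -0.03, 0.0, 0.0, -1.0], [0.0, 0.0, 0.0, -0.021, 0.0, 0.0, -1.0], [0.0, 0.0, 0.0, -0.012, 0.0, 0.0, -1.0]]
```

{"name": "move_arm", "arguments": {
  "plan": [
    [[0, 0, 0, 0.077, 0, 0, -1], [0, 0, 0, 0.035, 0, 0, -1], [0, 0, 0, -0.003, 0, 0, -1], [0, 0, 0, -0.027, 0, 0, -1], [0, 0, 0, -0.039, 0, 0, -1], [0, 0, 0, -0.041, 0, 0, -1], [0, 0, 0, -0.037, 0, 0, -1], [0, 0, 0, -0.03, 0, 0, -1], [0, 0, 0, -0.021, 0, 0, -1], [0, 0, 0, -0.012, 0, 0, -1]]
  ]
}}

```text
clock: 12.6
position: [0.4667, -0.2584, 0.1845]
tool_rot: [3.137, -0.0, 0.207]
force: [0.0, -0.2, -6.5]
grip_width: 0.0245
finger_force: 118.4
```

```bash
python3 -c "
from ctl import *
look(2);plan()"
```

```text
t 12.60 meas 14.3 innov 11.0 s 14.3 v 5.4 b 0.0010 tilt -0.0049 area 3120
t 12.65 meas 14.9 innov 0.2 s 14.9 v 10.8 b 0.0010 tilt -0.0049 area 3099
pos [ 0.4667 -0.2584  0.1845] yaw 0.2074 rpy [3.1369 0.     0.2074] nominal cutter [ 0.532  -0.229   0.1492]
pred s [16.0, 17.0, 18.0, 18.0, 17.0, 16.0, 13.0, 11.0, 8.0, 6.0, 4.0, 2.0] vend -15.0 tilts [0.0073, 0.0138, 0.0153, 0.0134, 0.0098, 0.0057, 0.002, -0.0011, -0.0033, -0.0045]
[[0.0, 0.0, 0.0, 0.115, 0.0, 0.0, -1.0], [0.0, 0.0, 0.0, 0.062, 0.0, 0.0, -1.0], [0.0, 0.0, 0.0, 0.014, 0.0, 0.0, -1.0], [0.0, 0.0, 0.0, -0.018, 0.0, 0.0, -1.0], [0.0, 0.0, 0.0, -0.034, 0.0, 0.0, -1.0], [0.0, 0.0, 0.0, -0.039, 0.0, 0.0, -1.0], [0.0, 0.0, 0.0, -0.036, 0.0, 0.0, -1.0], [0.0, 0.0, 0.0, -0.029, 0.0, 0.0, -1.0], [0.0, 0.0, 0.0, -0.021, 0.0, 0.0, -1.0], [0.0, 0.0, 0.0, -0.012, 0.0, 0.0, -1.0]]
```

```bash
sed -i 's/tk\[-1\]+.1);idx.append(k)$/tk[-1]+.1);idx.append(k)/; s/if k%10==0: tk.append(tk\[-1\]+.1)/if k%10==0: tk.append(tk[-1]+.2)/; s/.0006\*\*2/.0004**2/' ctl.py; grep -n "k%10\|0004" ctl.py; python3 -c "
from ctl import *
look(2);plan()"
```

```text
30:        H=np.array([1.,0,0]);S=P[0,0]+.0004**2;K=P[:,0]/S;e=m-x[0];x=x+K*e;P=P-np.outer(K,H@P)
48:        if k%10==0: tk.append(tk[-1]+.2);idx.append(k)
t 12.70 meas 15.7 innov 0.2 s 15.6 v 15.7 b 0.0009 tilt -0.0047 area 3089
t 12.75 meas 16.8 innov 0.2 s 16.7 v 21.5 b 0.0008 tilt -0.0047 area 3100
pos [ 0.4667 -0.2585  0.1845] yaw 0.2072 rpy [ 3.1369 -0.      0.2072] nominal cutter [ 0.5315 -0.2267  0.1492]
pred s [18.0, 20.0, 22.0, 23.0, 22.0, 20.0, 17.0, 14.0, 11.0, 8.0, 5.0, 1.0] vend -15.0 tilts [0.0107, 0.0189, 0.0207, 0.0183, 0.0137, 0.0085, 0.0035, -0.0004, -0.0034, -0.005]
[[0.0, 0.0, 0.0, 0.147, 0.0, 0.0, -1.0], [0.0, 0.0, 0.0, 0.079, 0.0, 0.0, -1.0], [0.0, 0.0, 0.0, 0.017, 0.0, 0.0, -1.0], [0.0, 0.0, 0.0, -0.023, 0.0, 0.0, -1.0], [0.0, 0.0, 0.0, -0.044, 0.0, 0.0, -1.0], [0.0, 0.0, 0.0, -0.05, 0.0, 0.0, -1.0], [0.0, 0.0, 0.0, -0.047, 0.0, 0.0, -1.0], [0.0, 0.0, 0.0, -0.038, 0.0, 0.0, -1.0], [0.0, 0.0, 0.0, -0.028, 0.0, 0.0, -1.0], [0.0, 0.0, 0.0, -0.016, 0.0, 0.0, -1.0]]
```

{"name": "move_arm", "arguments": {
  "plan": [
    [[0, 0, 0, 0.147, 0, 0, -1], [0, 0, 0, 0.079, 0, 0, -1], [0, 0, 0, 0.017, 0, 0, -1], [0, 0, 0, -0.023, 0, 0, -1], [0, 0, 0, -0.044, 0, 0, -1], [0, 0, 0, -0.05, 0, 0, -1], [0, 0, 0, -0.047, 0, 0, -1], [0, 0, 0, -0.038, 0, 0, -1], [0, 0, 0, -0.028, 0, 0, -1], [0, 0, 0, -0.016, 0, 0, -1]]
  ]
}}

```text
clock: 13.8
position: [0.4667, -0.2584, 0.1845]
tool_rot: [3.136, 0.0, 0.207]
force: [0.2, 0.4, -5.5]
grip_width: 0.0247
finger_force: 118.4
```

```bash
sed -i 's/.0004\*\*2/.00025**2/' ctl.py; python3 -c "
from ctl import *
look(4);plan()
print('---transport option');plan(goal=[.469,-.212,.1848],dyaw=-.015)"
```

```text
t 13.80 meas 10.7 innov 5.1 s 10.7 v -14.4 b 0.0005 tilt -0.0052 area 3104
t 13.85 meas 10.2 innov 0.1 s 10.2 v -9.5 b 0.0005 tilt -0.0053 area 3092
t 13.90 meas 9.9 innov 0.1 s 9.8 v -5.5 b 0.0005 tilt -0.0051 area 3099
t 13.95 meas 9.8 innov 0.2 s 9.8 v -0.9 b 0.0004 tilt -0.0051 area 3088
pos [ 0.4667 -0.2585  0.1845] yaw 0.2073 rpy [3.1366 0.     0.2073] nominal cutter [ 0.5332 -0.2346  0.1493]
pred s [10.0, 10.0, 10.0, 10.0, 10.0, 9.0, 8.0, 6.0, 5.0, 4.0, 3.0, 1.0] vend -5.0 tilts [0.0024, 0.0066, 0.0079, 0.0071, 0.0054, 0.0033, 0.0013, -0.0004, -0.0017, -0.0024]
[[0.0, 0.0, 0.0, 0.071, 0.0, 0.0, -1.0], [0.0, 0.0, 0.0, 0.04, 0.0, 0.0, -1.0], [0.0, 0.0, 0.0, 0.012, 0.0, 0.0, -1.0], [0.0, 0.0, 0.0, -0.007, 0.0, 0.0, -1.0], [0.0, 0.0, 0.0, -0.017, 0.0, 0.0, -1.0], [0.0, 0.0, 0.0, -0.02, 0.0, 0.0, -1.0], [0.0, 0.0, 0.0, -0.019, 0.0, 0.0, -1.0], [0.0, 0.0, 0.0, -0.016, 0.0, 0.0, -1.0], [0.0, 0.0, 0.0, -0.012, 0.0, 0.0, -1.0], [0.0, 0.0, 0.0, -0.007, 0.0, 0.0, -1.0]]
---transport option
pred s [10.0, 10.0, 10.0, 7.0, 4.0, -1.0, -5.0, -8.0, -9.0, -8.0, -6.0, -2.0] vend 13.0 tilts [-0.0067, -0.0073, -0.0068, -0.0054, -0.0034, -0.0013, 0.0006, 0.0023, 0.0035, 0.004]
[[0.01, -0.02, 0.0, -0.016, 0.0, 0.001, -1.0], [0.02, -0.11, 0.0, -0.006, 0.0, 0.007, -1.0], [0.07, -0.24, 0.0, 0.005, 0.0, 0.015, -1.0], [0.09, -0.34, -0.01, 0.013, 0.0, 0.022, -1.0], [0.1, -0.42, 0.0, 0.019, 0.0, 0.026, -1.0], [0.11, -0.41, -0.01, 0.02, 0.0, 0.026, -1.0], [0.09, -0.35, 0.0, 0.019, 0.0, 0.022, -1.0], [0.05, -0.23, 0.0, 0.016, 0.0, 0.015, -1.0], [0.03, -0.11, 0.0, 0.011, 0.0, 0.007, -1.0], [0.01, -0.02, 0.0, 0.005, 0.0, 0.001, -1.0]]
```

{"name": "move_arm", "arguments": {
  "plan": [
    [[0.01, -0.02, 0, -0.016, 0, 0.001, -1], [0.02, -0.11, 0, -0.006, 0, 0.007, -1], [0.07, -0.24, 0, 0.005, 0, 0.015, -1], [0.09, -0.34, -0.01, 0.013, 0, 0.022, -1], [0.1, -0.42, 0, 0.019, 0, 0.026, -1], [0.11, -0.41, -0.01, 0.02, 0, 0.026, -1], [0.09, -0.35, 0, 0.019, 0, 0.022, -1], [0.05, -0.23, 0, 0.016, 0, 0.015, -1], [0.03, -0.11, 0, 0.011, 0, 0.007, -1], [0.01, -0.02, 0, 0.005, 0, 0.001, -1]]
  ]
}}

```text
clock: 15.0
position: [0.4691, -0.2119, 0.1848]
tool_rot: [-3.138, -0.0, 0.193]
force: [-0.8, -0.0, -6.2]
grip_width: 0.0244
finger_force: 118.4
```

```bash
python3 -c "
from ctl import *
look(4);plan(goal=[.471,-.162,.1848],dyaw=-.015)"
```

```text
t 15.00 meas 0.0 innov 5.8 s 0.0 v 34.5 b 0.0001 tilt 0.0040 area 3098
t 15.05 meas 2.0 innov 0.2 s 1.9 v 35.5 b -0.0000 tilt 0.0039 area 3076
t 15.10 meas 3.5 innov -0.2 s 3.5 v 32.1 b 0.0000 tilt 0.0038 area 3078
t 15.15 meas 5.2 innov 0.1 s 5.2 v 31.6 b 0.0000 tilt 0.0038 area 3103
pos [ 0.469  -0.2124  0.1848] yaw 0.1921 rpy [-3.1379 -0.0001  0.1921] nominal cutter [ 0.5364 -0.1923  0.1496]
pred s [7.0, 9.0, 10.0, 9.0, 5.0, 0.0, -4.0, -8.0, -9.0, -8.0, -6.0, -2.0] vend 15.0 tilts [0.0009, -0.0011, -0.0019, -0.0018, -0.001, 0.0003, 0.0016, 0.0028, 0.0036, 0.0039]
[[0.0, -0.02, 0.0, -0.027, 0.0, 0.001, -1.0], [0.03, -0.12, 0.0, -0.019, 0.0, 0.007, -1.0], [0.06, -0.26, 0.0, -0.008, 0.0, 0.015, -1.0], [0.09, -0.38, 0.0, 0.001, 0.0, 0.022, -1.0], [0.11, -0.45, 0.0, 0.008, 0.0, 0.026, -1.0], [0.1, -0.45, 0.0, 0.012, 0.0, 0.026, -1.0], [0.08, -0.38, 0.0, 0.013, 0.0, 0.022, -1.0], [0.06, -0.26, 0.0, 0.011, 0.0, 0.015, -1.0], [0.03, -0.12, 0.0, 0.008, 0.0, 0.007, -1.0], [0.0, -0.02, 0.0, 0.003, 0.0, 0.001, -1.0]]
```

{"name": "move_arm", "arguments": {
  "plan": [
    [[0, -0.02, 0, -0.027, 0, 0.001, -1], [0.03, -0.12, 0, -0.019, 0, 0.007, -1], [0.06, -0.26, 0, -0.008, 0, 0.015, -1], [0.09, -0.38, 0, 0.001, 0, 0.022, -1], [0.11, -0.45, 0, 0.008, 0, 0.026, -1], [0.1, -0.45, 0, 0.012, 0, 0.026, -1], [0.08, -0.38, 0, 0.013, 0, 0.022, -1], [0.06, -0.26, 0, 0.011, 0, 0.015, -1], [0.03, -0.12, 0, 0.008, 0, 0.007, -1], [0, -0.02, 0, 0.003, 0, 0.001, -1]]
  ]
}}

```text
clock: 16.2
position: [0.4711, -0.1614, 0.1848]
tool_rot: [-3.137, -0.0, 0.178]
force: [0.1, -0.5, -6.3]
grip_width: 0.0248
finger_force: 118.4
```

```bash
python3 -c "
from ctl import *
look(4);plan(goal=[.474,-.106,.1848],dyaw=-.017)"
```

```text
t 16.20 meas -13.4 innov -7.2 s -13.4 v 9.4 b 0.0005 tilt 0.0042 area 3088
t 16.25 meas -12.9 innov 0.2 s -12.9 v 7.3 b 0.0004 tilt 0.0041 area 3095
t 16.30 meas -12.5 innov 0.2 s -12.5 v 5.0 b 0.0004 tilt 0.0040 area 3111
t 16.35 meas -12.4 innov -0.1 s -12.4 v 0.8 b 0.0004 tilt 0.0040 area 3118
pos [ 0.4709 -0.162   0.1847] yaw 0.1771 rpy [-3.1375  0.      0.1771] nominal cutter [ 0.542  -0.1617  0.1495]
pred s [-12.0, -12.0, -14.0, -17.0, -20.0, -23.0, -25.0, -25.0, -23.0, -19.0, -13.0, -5.0] vend 30.0 tilts [-0.0155, -0.0261, -0.0283, -0.0247, -0.018, -0.0103, -0.003, 0.003, 0.0072, 0.0094]
[[0.01, -0.02, 0.0, -0.187, 0.0, 0.001, -1.0], [0.03, -0.14, 0.0, -0.101, 0.0, 0.008, -1.0], [0.07, -0.28, -0.01, -0.021, 0.0, 0.017, -1.0], [0.09, -0.43, -0.01, 0.034, 0.0, 0.025, -1.0], [0.12, -0.49, -0.02, 0.064, 0.0, 0.03, -1.0], [0.11, -0.5, -0.01, 0.074, 0.0, 0.03, -1.0], [0.1, -0.42, 0.0, 0.07, 0.0, 0.025, -1.0], [0.06, -0.29, 0.0, 0.057, 0.0, 0.017, -1.0], [0.03, -0.14, 0.0, 0.04, 0.0, 0.008, -1.0], [0.01, -0.02, 0.0, 0.021, 0.0, 0.001, -1.0]]
```

{"name": "move_arm", "arguments": {
  "plan": [
    [[0.01, -0.02, 0, -0.187, 0, 0.001, -1], [0.03, -0.14, 0, -0.101, 0, 0.008, -1], [0.07, -0.28, -0.01, -0.021, 0, 0.017, -1], [0.09, -0.43, -0.01, 0.034, 0, 0.025, -1], [0.12, -0.49, -0.02, 0.064, 0, 0.03, -1], [0.11, -0.5, -0.01, 0.074, 0, 0.03, -1], [0.1, -0.42, 0, 0.07, 0, 0.025, -1], [0.06, -0.29, 0, 0.057, 0, 0.017, -1], [0.03, -0.14, 0, 0.04, 0, 0.008, -1], [0.01, -0.02, 0, 0.021, 0, 0.001, -1]]
  ]
}}

```text
clock: 17.4
position: [0.4742, -0.1055, 0.1848]
tool_rot: [-3.132, -0.0, 0.161]
force: [-0.3, 0.1, -6.6]
grip_width: 0.0243
finger_force: 118.4
```

```bash
python3 -c "
from ctl import *
look(4);plan(goal=[.476,-.05,.1848],dyaw=-.017)"
```

```text
t 17.40 meas -19.2 innov -5.2 s -19.2 v 41.0 b 0.0007 tilt 0.0098 area 3063
t 17.45 meas -17.0 innov 0.4 s -17.0 v 38.0 b 0.0006 tilt 0.0097 area 3053
t 17.50 meas -15.5 innov -0.2 s -15.5 v 29.8 b 0.0007 tilt 0.0094 area 3075
t 17.55 meas -14.3 innov -0.2 s -14.3 v 21.8 b 0.0007 tilt 0.0093 area 3056
pos [ 0.4741 -0.106   0.1848] yaw 0.1602 rpy [-3.1323 -0.0003  0.1602] nominal cutter [ 0.5453 -0.1078  0.1495]
pred s [-13.0, -12.0, -12.0, -14.0, -18.0, -21.0, -23.0, -24.0, -22.0, -18.0, -12.0, -4.0] vend 30.0 tilts [-0.0103, -0.0214, -0.0244, -0.0219, -0.0163, -0.0094, -0.0029, 0.0026, 0.0065, 0.0086]
[[0.0, -0.02, 0.0, -0.187, 0.0, 0.001, -1.0], [0.03, -0.14, 0.0, -0.106, 0.0, 0.008, -1.0], [0.06, -0.29, -0.01, -0.029, 0.0, 0.017, -1.0], [0.08, -0.42, -0.01, 0.024, 0.0, 0.025, -1.0], [0.1, -0.51, -0.01, 0.054, 0.0, 0.03, -1.0], [0.09, -0.5, -0.01, 0.065, 0.0, 0.03, -1.0], [0.08, -0.42, 0.0, 0.063, 0.0, 0.025, -1.0], [0.05, -0.29, 0.0, 0.052, 0.0, 0.017, -1.0], [0.03, -0.14, 0.0, 0.037, 0.0, 0.008, -1.0], [0.0, -0.02, 0.0, 0.02, 0.0, 0.001, -1.0]]
```

{"name": "move_arm", "arguments": {
  "plan": [
    [[0, -0.02, 0, -0.187, 0, 0.001, -1], [0.03, -0.14, 0, -0.106, 0, 0.008, -1], [0.06, -0.29, -0.01, -0.029, 0, 0.017, -1], [0.08, -0.42, -0.01, 0.024, 0, 0.025, -1], [0.1, -0.51, -0.01, 0.054, 0, 0.03, -1], [0.09, -0.5, -0.01, 0.065, 0, 0.03, -1], [0.08, -0.42, 0, 0.063, 0, 0.025, -1], [0.05, -0.29, 0, 0.052, 0, 0.017, -1], [0.03, -0.14, 0, 0.037, 0, 0.008, -1], [0, -0.02, 0, 0.02, 0, 0.001, -1]]
  ]
}}

```text
clock: 18.6
position: [0.4761, -0.0495, 0.1848]
tool_rot: [-3.133, -0.001, 0.144]
force: [-0.3, -0.2, -6.4]
grip_width: 0.025
finger_force: 118.4
```

```bash
python3 -c "
from ctl import *
look(4);plan(goal=[.479,.006,.1848],dyaw=-.017)"
```

```text
t 18.60 meas -16.0 innov -2.7 s -16.0 v 44.1 b 0.0009 tilt 0.0090 area 3041
t 18.65 meas -13.4 innov 0.6 s -13.4 v 44.3 b 0.0007 tilt 0.0090 area 3083
t 18.70 meas -11.7 innov -0.3 s -11.6 v 35.7 b 0.0008 tilt 0.0087 area 3042
t 18.75 meas -10.2 innov -0.2 s -10.1 v 28.7 b 0.0008 tilt 0.0086 area 3075
pos [ 0.476  -0.0501  0.1848] yaw 0.1432 rpy [-3.133  -0.0006  0.1432] nominal cutter [ 0.5465 -0.0486  0.1496]
pred s [-9.0, -7.0, -7.0, -9.0, -12.0, -15.0, -18.0, -20.0, -19.0, -15.0, -10.0, -3.0] vend 28.0 tilts [-0.0071, -0.0161, -0.0188, -0.0171, -0.0127, -0.0073, -0.0021, 0.0023, 0.0055, 0.0071]
[[0.0, -0.02, 0.0, -0.15, 0.0, 0.001, -1.0], [0.03, -0.14, 0.0, -0.086, 0.0, 0.008, -1.0], [0.06, -0.29, -0.01, -0.026, 0.0, 0.017, -1.0], [0.08, -0.42, 0.0, 0.017, 0.0, 0.025, -1.0], [0.1, -0.51, -0.01, 0.042, 0.0, 0.03, -1.0], [0.1, -0.5, -0.01, 0.051, 0.0, 0.03, -1.0], [0.08, -0.43, 0.0, 0.05, 0.0, 0.025, -1.0], [0.05, -0.29, 0.0, 0.042, 0.0, 0.017, -1.0], [0.02, -0.14, 0.0, 0.03, 0.0, 0.008, -1.0], [0.01, -0.02, 0.0, 0.016, 0.0, 0.001, -1.0]]
```

{"name": "move_arm", "arguments": {
  "plan": [
    [[0, -0.02, 0, -0.15, 0, 0.001, -1], [0.03, -0.14, 0, -0.086, 0, 0.008, -1], [0.06, -0.29, -0.01, -0.026, 0, 0.017, -1], [0.08, -0.42, 0, 0.017, 0, 0.025, -1], [0.1, -0.51, -0.01, 0.042, 0, 0.03, -1], [0.1, -0.5, -0.01, 0.051, 0, 0.03, -1], [0.08, -0.43, 0, 0.05, 0, 0.025, -1], [0.05, -0.29, 0, 0.042, 0, 0.017, -1], [0.02, -0.14, 0, 0.03, 0, 0.008, -1], [0.01, -0.02, 0, 0.016, 0, 0.001, -1]]
  ]
}}

```text
clock: 19.8
position: [0.479, 0.0066, 0.1848]
tool_rot: [-3.134, -0.001, 0.127]
force: [0.5, -0.3, -6.0]
grip_width: 0.0245
finger_force: 118.4
```

```bash
python3 -c "
from ctl import *
look(4);plan(goal=[.481,.06,.1848],dyaw=-.018)"
```

```text
t 19.80 meas -12.9 innov -1.6 s -12.9 v 41.6 b 0.0009 tilt 0.0076 area 3071
t 19.85 meas -10.8 innov 0.1 s -10.9 v 37.2 b 0.0009 tilt 0.0075 area 3051
t 19.90 meas -9.0 innov 0.1 s -9.0 v 33.1 b 0.0009 tilt 0.0073 area 3064
t 19.95 meas -7.4 innov 0.1 s -7.4 v 28.6 b 0.0008 tilt 0.0072 area 3074
pos [0.479  0.006  0.1848] yaw 0.1262 rpy [-3.1344 -0.0007  0.1262] nominal cutter [0.5492 0.009  0.1496]
pred s [-6.0, -4.0, -4.0, -5.0, -9.0, -13.0, -16.0, -17.0, -17.0, -14.0, -10.0, -3.0] vend 25.0 tilts [-0.0059, -0.0134, -0.0157, -0.0143, -0.0106, -0.006, -0.0015, 0.0023, 0.0049, 0.0063]
[[0.0, -0.02, 0.0, -0.125, 0.0, 0.001, -1.0], [0.03, -0.13, 0.0, -0.072, 0.0, 0.008, -1.0], [0.04, -0.28, 0.0, -0.022, 0.0, 0.018, -1.0], [0.07, -0.42, -0.01, 0.014, 0.0, 0.027, -1.0], [0.08, -0.48, -0.01, 0.035, 0.0, 0.031, -1.0], [0.07, -0.49, 0.0, 0.044, 0.0, 0.031, -1.0], [0.06, -0.41, -0.01, 0.043, 0.0, 0.027, -1.0], [0.05, -0.28, 0.0, 0.036, 0.0, 0.018, -1.0], [0.02, -0.13, 0.0, 0.025, 0.0, 0.008, -1.0], [0.0, -0.03, 0.0, 0.013, 0.0, 0.001, -1.0]]
```

{"name": "move_arm", "arguments": {
  "plan": [
    [[0, -0.02, 0, -0.125, 0, 0.001, -1], [0.03, -0.13, 0, -0.072, 0, 0.008, -1], [0.04, -0.28, 0, -0.022, 0, 0.018, -1], [0.07, -0.42, -0.01, 0.014, 0, 0.027, -1], [0.08, -0.48, -0.01, 0.035, 0, 0.031, -1], [0.07, -0.49, 0, 0.044, 0, 0.031, -1], [0.06, -0.41, -0.01, 0.043, 0, 0.027, -1], [0.05, -0.28, 0, 0.036, 0, 0.018, -1], [0.02, -0.13, 0, 0.025, 0, 0.008, -1], [0, -0.03, 0, 0.013, 0, 0.001, -1]]
  ]
}}

```text
clock: 21.0
position: [0.481, 0.0606, 0.1849]
tool_rot: [-3.135, -0.001, 0.109]
force: [0.1, -0.5, -6.6]
grip_width: 0.0248
finger_force: 118.4
```

```bash
python3 -c "
from ctl import *
look(4);f=grab_frame('scene');cv2.imwrite('pics/sc2.png',f['color'][...,::-1])
look(1);plan(goal=[.4835,.1150,.1848],dyaw=-.018)"
```

```text
t 21.00 meas -9.2 innov 1.0 s -9.2 v 42.4 b 0.0008 tilt 0.0065 area 3078
t 21.05 meas -6.8 innov 0.4 s -6.8 v 42.6 b 0.0007 tilt 0.0066 area 3081
t 21.10 meas -4.8 innov -0.0 s -4.8 v 38.1 b 0.0007 tilt 0.0064 area 3110
t 21.15 meas -2.9 innov 0.1 s -3.0 v 34.7 b 0.0007 tilt 0.0063 area 3080
pos [0.481  0.0601 0.1849] yaw 0.1084 rpy [-3.1353 -0.0009  0.1084] nominal cutter [0.5507 0.0666 0.1497]
t 21.25 meas -0.3 innov -0.5 s -0.3 v 25.1 b 0.0008 tilt 0.0064 area 3088
pos [0.481  0.0602 0.1849] yaw 0.1085 rpy [-3.1352 -0.0009  0.1085] nominal cutter [0.5505 0.0689 0.1497]
pred s [1.0, 3.0, 3.0, 1.0, -3.0, -8.0, -12.0, -14.0, -14.0, -12.0, -9.0, -3.0] vend 22.0 tilts [-0.0039, -0.01, -0.0121, -0.0111, -0.0083, -0.0047, -0.001, 0.0022, 0.0044, 0.0055]
[[0.0, -0.02, 0.0, -0.098, 0.0, 0.001, -1.0], [0.02, -0.14, 0.0, -0.058, 0.0, 0.008, -1.0], [0.05, -0.28, 0.0, -0.02, 0.0, 0.018, -1.0], [0.06, -0.42, -0.01, 0.009, 0.0, 0.027, -1.0], [0.08, -0.5, 0.0, 0.027, 0.0, 0.031, -1.0], [0.07, -0.49, -0.01, 0.035, 0.0, 0.031, -1.0], [0.06, -0.42, 0.0, 0.035, 0.0, 0.027, -1.0], [0.04, -0.29, 0.0, 0.03, 0.0, 0.018, -1.0], [0.02, -0.13, 0.0, 0.021, 0.0, 0.008, -1.0], [0.0, -0.02, 0.0, 0.011, 0.0, 0.001, -1.0]]
```

View pics/sc2.png

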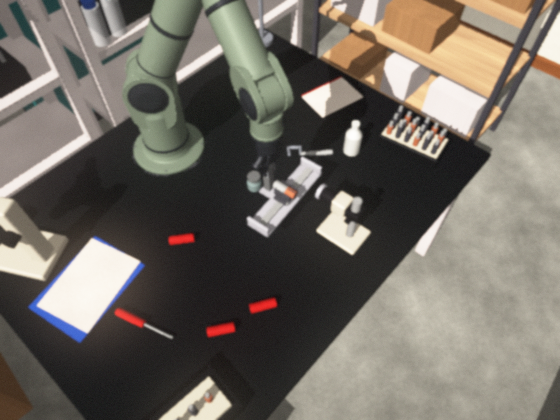

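The scene view shows the tray held in front of the lens side, with the cutter at about (286,190) at mid-guide. Jar, bottle, micrometer and screwdriver are where they were. One more leg to the focus.

{"name": "move_arm", "arguments": {
  "plan": [
    [[0, -0.02, 0, -0.098, 0, 0.001, -1], [0.02, -0.14, 0, -0.058, 0, 0.008, -1], [0.05, -0.28, 0, -0.02, 0, 0.018, -1], [0.06, -0.42, -0.01, 0.009, 0, 0.027, -1], [0.08, -0.5, 0, 0.027, 0, 0.031, -1], [0.07, -0.49, -0.01, 0.035, 0, 0.031, -1], [0.06, -0.42, 0, 0.035, 0, 0.027, -1], [0.04, -0.29, 0, 0.03, 0, 0.018, -1], [0.02, -0.13, 0, 0.021, 0, 0.008, -1], [0, -0.02, 0, 0.011, 0, 0.001, -1]]
  ]
}}

```text
clock: 22.3
position: [0.4835, 0.1153, 0.1849]
tool_rot: [-3.136, -0.001, 0.091]
force: [0.0, 0.1, -5.8]
grip_width: 0.0251
finger_force: 118.4
```

```bash
python3 -c "
from ctl import *
look(4);f=grab_frame('wrist')['color'];cv2.imwrite('pics/w4.png',f[...,::-1]);a=grab_frame('side')['color'];cv2.imwrite('pics/sd4.png',a[...,::-1])
for n in('scene','side'): print(n,proj(n,[.5535,.1228,.15]))
look(1);plan(goal=[.4835,.1160,.1850])"
```

```text
t 22.30 meas -6.2 innov 2.8 s -6.2 v 41.5 b 0.0006 tilt 0.0057 area 3099
t 22.35 meas -3.8 innov 0.5 s -3.8 v 43.3 b 0.0005 tilt 0.0057 area 3064
t 22.40 meas -1.8 innov -0.1 s -1.8 v 39.1 b 0.0005 tilt 0.0056 area 3078
t 22.45 meas -0.0 innov -0.1 s 0.0 v 35.6 b 0.0005 tilt 0.0055 area 3066
pos [0.4835 0.1148 0.1849] yaw 0.0906 rpy [-3.1361 -0.001   0.0906] nominal cutter [0.5531 0.123  0.1498]
scene [[297.2731 179.0059]]
side [[249.8389 163.9981]]
t 22.60 meas 3.9 innov -0.8 s 3.9 v 22.7 b 0.0007 tilt 0.0056 area 3055
pos [0.4835 0.115  0.1849] yaw 0.0908 rpy [-3.136  -0.001   0.0908] nominal cutter [0.5528 0.1265 0.1498]
pred s [5.0, 7.0, 8.0, 8.0, 7.0, 7.0, 5.0, 4.0, 3.0, 2.0, 1.0, -0.0] vend -5.0 tilts [0.0081, 0.0087, 0.0077, 0.006, 0.0039, 0.0019, 0.0002, -0.0011, -0.0019, -0.0023]
[[0.0, 0.0, 0.0, 0.024, 0.0, 0.0, -1.0], [0.0, 0.0, 0.0, 0.006, 0.0, 0.0, -1.0], [0.0, -0.01, 0.0, -0.009, 0.0, 0.0, -1.0], [0.0, -0.01, 0.0, -0.017, 0.0, 0.0, -1.0], [0.0, -0.01, 0.0, -0.02, 0.0, 0.0, -1.0], [0.0, 0.0, 0.0, -0.019, 0.0, 0.0, -1.0], [0.0, -0.01, 0.0, -0.016, 0.0, 0.0, -1.0], [0.01, -0.01, -0.01, -0.012, 0.0, 0.0, -1.0], [0.0, 0.0, 0.0, -0.008, 0.0, 0.0, -1.0], [0.0, 0.0, 0.0, -0.004, 0.0, 0.0, -1.0]]
```

{"name": "move_arm", "arguments": {
  "plan": [
    [[0, 0, 0, 0.024, 0, 0, -1], [0, 0, 0, 0.006, 0, 0, -1], [0, -0.01, 0, -0.009, 0, 0, -1], [0, -0.01, 0, -0.017, 0, 0, -1], [0, -0.01, 0, -0.02, 0, 0, -1], [0, 0, 0, -0.019, 0, 0, -1], [0, -0.01, 0, -0.016, 0, 0, -1], [0.01, -0.01, -0.01, -0.012, 0, 0, -1], [0, 0, 0, -0.008, 0, 0, -1], [0, 0, 0, -0.004, 0, 0, -1]]
  ]
}}

```text
clock: 23.65
position: [0.4836, 0.1162, 0.1851]
tool_rot: [3.139, -0.001, 0.091]
force: [-0.4, -0.4, -7.2]
grip_width: 0.0247
finger_force: 118.4
```

```bash
python3 -c "
from ctl import *
look(4);plan(goal=[.4835,.1160,.1850])
b=cv2.imread('pics/sd4.png')[100:250,150:350];cv2.imwrite('pics/sd4c.png',cv2.resize(b,(800,600),interpolation=cv2.INTER_CUBIC))"
```

```text
t 23.65 meas 7.3 innov 6.2 s 7.3 v 4.3 b 0.0003 tilt -0.0023 area 3031
t 23.70 meas 7.7 innov 0.1 s 7.7 v 7.3 b 0.0002 tilt -0.0024 area 3103
t 23.75 meas 8.0 innov -0.1 s 8.0 v 8.6 b 0.0003 tilt -0.0023 area 3130
t 23.80 meas 8.6 innov 0.1 s 8.6 v 11.4 b 0.0002 tilt -0.0022 area 3145
pos [0.4836 0.1161 0.1851] yaw 0.0911 rpy [ 3.1393 -0.0009  0.0911] nominal cutter [0.5525 0.1316 0.1499]
pred s [9.0, 10.0, 11.0, 12.0, 11.0, 10.0, 9.0, 7.0, 6.0, 4.0, 3.0, 1.0] vend -8.0 tilts [0.0058, 0.0101, 0.011, 0.0098, 0.0073, 0.0046, 0.002, -0.0001, -0.0016, -0.0024]
[[0.0, 0.0, 0.0, 0.077, 0.0, 0.0, -1.0], [0.0, 0.0, 0.0, 0.041, 0.0, 0.0, -1.0], [0.0, 0.0, 0.0, 0.009, 0.0, 0.0, -1.0], [0.0, 0.0, 0.0, -0.012, 0.0, 0.0, -1.0], [0.0, 0.0, 0.0, -0.023, 0.0, 0.0, -1.0], [0.0, 0.0, 0.0, -0.026, 0.0, 0.0, -1.0], [0.0, 0.01, 0.0, -0.025, 0.0, 0.0, -1.0], [0.0, 0.0, 0.0, -0.02, 0.0, 0.0, -1.0], [0.0, 0.0, 0.0, -0.014, 0.0, 0.0, -1.0], [0.0, 0.0, 0.0, -0.008, 0.0, 0.0, -1.0]]
```

View pics/sd4c.png

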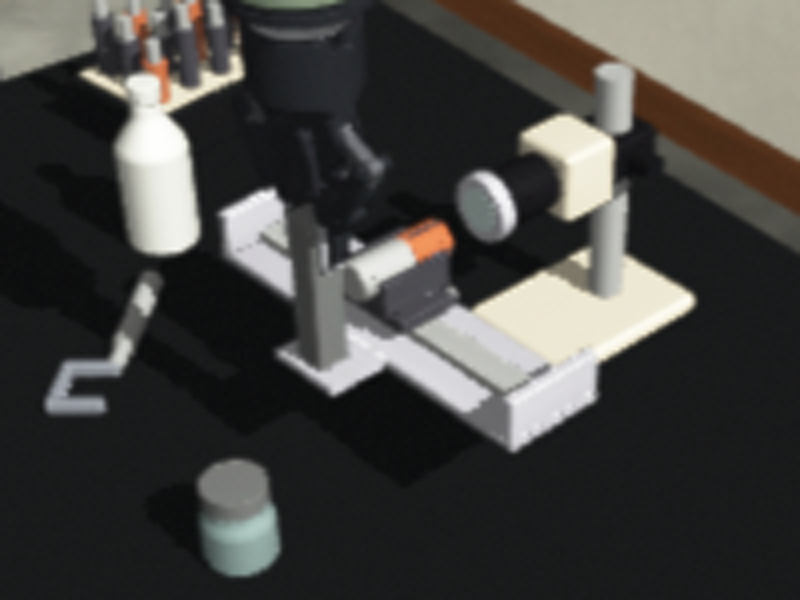

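Side crop: the cutter centre is at crop (398,258), which is (249.5,164.5) in full pixels. The projected focus is (249.8,164.0), so they agree within 1 px. Holding now.

{"name": "move_arm", "arguments": {
  "plan": [
    [[0, 0, 0, 0.077, 0, 0, -1], [0, 0, 0, 0.041, 0, 0, -1], [0, 0, 0, 0.009, 0, 0, -1], [0, 0, 0, -0.012, 0, 0, -1], [0, 0, 0, -0.023, 0, 0, -1], [0, 0, 0, -0.026, 0, 0, -1], [0, 0.01, 0, -0.025, 0, 0, -1], [0, 0, 0, -0.02, 0, 0, -1], [0, 0, 0, -0.014, 0, 0, -1], [0, 0, 0, -0.008, 0, 0, -1]]
  ]
}}

```text
clock: 24.85
position: [0.4836, 0.116, 0.1851]
tool_rot: [3.139, -0.001, 0.091]
force: [-0.1, -0.2, -5.6]
grip_width: 0.025
finger_force: 118.4
```

```bash
python3 -c "
from ctl import *
look(4);plan(goal=[.4835,.1150,.1850])"
```

```text
t 24.85 meas 3.9 innov 0.9 s 3.9 v -10.6 b 0.0002 tilt -0.0025 area 3042
t 24.90 meas 3.3 innov -0.2 s 3.3 v -10.8 b 0.0002 tilt -0.0025 area 2993
t 24.95 meas 3.0 innov 0.2 s 3.0 v -7.9 b 0.0002 tilt -0.0024 area 3084
t 25.00 meas 2.9 innov 0.2 s 2.8 v -4.9 b 0.0001 tilt -0.0024 area 3023
pos [0.4836 0.116  0.1851] yaw 0.0911 rpy [ 3.1392 -0.001   0.0911] nominal cutter [0.5531 0.1249 0.15  ]
pred s [3.0, 2.0, 2.0, 2.0, 2.0, 2.0, 2.0, 2.0, 1.0, 1.0, 1.0, 1.0] vend -1.0 tilts [-0.0005, 0.0007, 0.0012, 0.0012, 0.0009, 0.0005, 0.0, -0.0003, -0.0005, -0.0006]
[[0.0, 0.0, 0.0, 0.018, 0.0, 0.0, -1.0], [0.0, 0.0, 0.0, 0.011, 0.0, 0.0, -1.0], [0.0, 0.01, 0.0, 0.005, 0.0, 0.0, -1.0], [0.0, 0.01, 0.0, 0.0, 0.0, 0.0, -1.0], [-0.01, 0.0, 0.0, -0.003, 0.0, 0.0, -1.0], [0.0, 0.01, 0.0, -0.004, 0.0, 0.0, -1.0], [0.0, 0.01, 0.0, -0.004, 0.0, 0.0, -1.0], [0.0, 0.0, 0.0, -0.003, 0.0, 0.0, -1.0], [0.0, 0.01, 0.0, -0.002, 0.0, 0.0, -1.0], [0.0, 0.0, 0.0, -0.001, 0.0, 0.0, -1.0]]
```

{"name": "move_arm", "arguments": {
  "plan": [
    [[0, 0, 0, 0.018, 0, 0, -1], [0, 0, 0, 0.011, 0, 0, -1], [0, 0.01, 0, 0.005, 0, 0, -1], [0, 0.01, 0, 0, 0, 0, -1], [-0.01, 0, 0, -0.003, 0, 0, -1], [0, 0.01, 0, -0.004, 0, 0, -1], [0, 0.01, 0, -0.004, 0, 0, -1], [0, 0, 0, -0.003, 0, 0, -1], [0, 0.01, 0, -0.002, 0, 0, -1], [0, 0, 0, -0.001, 0, 0, -1]]
  ]
}}

```text
clock: 26.05
position: [0.4835, 0.1149, 0.1851]
tool_rot: [3.141, -0.001, 0.091]
force: [-0.3, 0.7, -7.3]
grip_width: 0.0247
finger_force: 118.4
```

```bash
python3 -c "
from ctl import *
look(4);plan(goal=[.4835,.1150,.1850])"
```

```text
t 26.05 meas 2.4 innov 1.4 s 2.4 v 1.0 b 0.0000 tilt -0.0006 area 3016
t 26.10 meas 2.4 innov -0.1 s 2.4 v 0.6 b 0.0001 tilt -0.0006 area 3044
t 26.15 meas 2.5 innov 0.1 s 2.5 v 1.8 b 0.0000 tilt -0.0006 area 3089
t 26.20 meas 2.8 innov 0.2 s 2.8 v 3.7 b 0.0000 tilt -0.0006 area 3049
pos [0.4835 0.115  0.1851] yaw 0.0911 rpy [ 3.141  -0.001   0.0911] nominal cutter [0.553  0.1243 0.1499]
pred s [3.0, 3.0, 4.0, 4.0, 4.0, 3.0, 3.0, 2.0, 2.0, 1.0, 1.0, 0.0] vend -3.0 tilts [0.0019, 0.0033, 0.0036, 0.0032, 0.0025, 0.0016, 0.0008, 0.0002, -0.0004, -0.0007]
[[0.0, 0.0, 0.0, 0.024, 0.0, 0.0, -1.0], [0.0, 0.0, 0.0, 0.013, 0.0, 0.0, -1.0], [0.0, 0.0, 0.0, 0.003, 0.0, 0.0, -1.0], [0.0, 0.0, 0.0, -0.004, 0.0, 0.0, -1.0], [0.0, 0.0, 0.0, -0.007, 0.0, 0.0, -1.0], [0.0, 0.0, 0.0, -0.008, 0.0, 0.0, -1.0], [0.0, 0.0, 0.0, -0.008, 0.0, 0.0, -1.0], [0.0, 0.0, 0.0, -0.006, 0.0, 0.0, -1.0], [0.0, 0.0, 0.0, -0.005, 0.0, 0.0, -1.0], [0.0, 0.0, 0.0, -0.003, 0.0, 0.0, -1.0]]
```

Well balanced. A few more cycles to pass 6 s.

{"name": "move_arm", "arguments": {
  "plan": [
    [[0, 0, 0, 0.024, 0, 0, -1], [0, 0, 0, 0.013, 0, 0, -1], [0, 0, 0, 0.003, 0, 0, -1], [0, 0, 0, -0.004, 0, 0, -1], [0, 0, 0, -0.007, 0, 0, -1], [0, 0, 0, -0.008, 0, 0, -1], [0, 0, 0, -0.008, 0, 0, -1], [0, 0, 0, -0.006, 0, 0, -1], [0, 0, 0, -0.005, 0, 0, -1], [0, 0, 0, -0.003, 0, 0, -1]]
  ]
}}

```text
clock: 27.25
position: [0.4835, 0.115, 0.1851]
tool_rot: [3.141, -0.001, 0.091]
force: [0.0, 0.5, -7.0]
grip_width: 0.0248
finger_force: 118.4
```

```bash
python3 -c "
from ctl import *
look(4);plan()"
```

```text
t 27.25 meas 0.3 innov -0.7 s 0.3 v -5.3 b 0.0000 tilt -0.0008 area 3111
t 27.30 meas 0.0 innov -0.0 s 0.0 v -5.0 b 0.0000 tilt -0.0008 area 3070
t 27.35 meas -0.2 innov 0.1 s -0.2 v -4.0 b 0.0000 tilt -0.0007 area 3096
t 27.40 meas -0.5 innov -0.1 s -0.5 v -4.6 b 0.0001 tilt -0.0007 area 3076
pos [0.4835 0.115  0.1851] yaw 0.0911 rpy [ 3.1409 -0.001   0.0911] nominal cutter [0.5533 0.1206 0.15  ]
pred s [-1.0, -1.0, -1.0, -1.0, -1.0, -1.0, -1.0, -1.0, -1.0, -0.0, -0.0, 0.0] vend 1.0 tilts [-0.0015, -0.0019, -0.0019, -0.0016, -0.0012, -0.0008, -0.0004, -0.0001, 0.0002, 0.0003]
[[0.0, 0.0, 0.0, -0.008, 0.0, 0.0, -1.0], [0.0, 0.0, 0.0, -0.004, 0.0, 0.0, -1.0], [0.0, 0.0, 0.0, 0.0, 0.0, 0.0, -1.0], [0.0, 0.0, 0.0, 0.003, 0.0, 0.0, -1.0], [0.0, 0.0, 0.0, 0.004, 0.0, 0.0, -1.0], [0.0, 0.0, 0.0, 0.004, 0.0, 0.0, -1.0], [0.0, 0.0, 0.0, 0.004, 0.0, 0.0, -1.0], [0.0, 0.0, 0.0, 0.003, 0.0, 0.0, -1.0], [0.0, 0.0, 0.0, 0.002, 0.0, 0.0, -1.0], [0.0, 0.0, 0.0, 0.001, 0.0, 0.0, -1.0]]
```

{"name": "move_arm", "arguments": {
  "plan": [
    [[0, 0, 0, -0.008, 0, 0, -1], [0, 0, 0, -0.004, 0, 0, -1], [0, 0, 0, 0, 0, 0, -1], [0, 0, 0, 0.003, 0, 0, -1], [0, 0, 0, 0.004, 0, 0, -1], [0, 0, 0, 0.004, 0, 0, -1], [0, 0, 0, 0.004, 0, 0, -1], [0, 0, 0, 0.003, 0, 0, -1], [0, 0, 0, 0.002, 0, 0, -1], [0, 0, 0, 0.001, 0, 0, -1]]
  ]
}}

```text
clock: 28.45
position: [0.4835, 0.115, 0.1851]
tool_rot: [-3.141, -0.001, 0.091]
force: [-0.4, 1.0, -7.1]
grip_width: 0.0248
finger_force: 118.4
```

```bash
python3 -c "
from ctl import *
look(4);plan()"
```

```text
t 28.45 meas 1.5 innov 1.8 s 1.5 v 5.3 b -0.0000 tilt 0.0003 area 3070
t 28.50 meas 1.7 innov -0.1 s 1.7 v 3.7 b -0.0000 tilt 0.0002 area 3118
t 28.55 meas 2.0 innov 0.2 s 2.0 v 5.1 b -0.0000 tilt 0.0002 area 3049
t 28.60 meas 2.1 innov -0.2 s 2.1 v 4.0 b -0.0000 tilt 0.0003 area 3097
pos [0.4835 0.115  0.1851] yaw 0.0911 rpy [-3.1414 -0.0009  0.0911] nominal cutter [0.553  0.1236 0.1499]
pred s [2.0, 3.0, 3.0, 3.0, 3.0, 3.0, 2.0, 2.0, 2.0, 1.0, 1.0, 1.0] vend -1.0 tilts [0.0019, 0.0027, 0.0029, 0.0024, 0.0018, 0.0011, 0.0004, -0.0001, -0.0004, -0.0006]
[[0.0, 0.0, 0.0, 0.016, 0.0, 0.0, -1.0], [0.0, 0.0, 0.0, 0.008, 0.0, 0.0, -1.0], [0.0, 0.0, 0.0, 0.001, 0.0, 0.0, -1.0], [0.0, 0.0, 0.0, -0.004, 0.0, 0.0, -1.0], [0.0, 0.0, 0.0, -0.006, 0.0, 0.0, -1.0], [0.0, 0.0, 0.0, -0.007, 0.0, 0.0, -1.0], [0.0, 0.0, 0.0, -0.006, 0.0, 0.0, -1.0], [0.0, 0.0, 0.0, -0.005, 0.0, 0.0, -1.0], [0.0, 0.0, 0.0, -0.003, 0.0, 0.0, -1.0], [0.0, 0.0, 0.0, -0.002, 0.0, 0.0, -1.0]]
```

{"name": "move_arm", "arguments": {
  "plan": [
    [[0, 0, 0, 0.016, 0, 0, -1], [0, 0, 0, 0.008, 0, 0, -1], [0, 0, 0, 0.001, 0, 0, -1], [0, 0, 0, -0.004, 0, 0, -1], [0, 0, 0, -0.006, 0, 0, -1], [0, 0, 0, -0.007, 0, 0, -1], [0, 0, 0, -0.006, 0, 0, -1], [0, 0, 0, -0.005, 0, 0, -1], [0, 0, 0, -0.003, 0, 0, -1], [0, 0, 0, -0.002, 0, 0, -1]]
  ]
}}

```text
clock: 29.65
position: [0.4835, 0.115, 0.1851]
tool_rot: [3.141, -0.001, 0.091]
force: [0.4, 0.2, -6.9]
grip_width: 0.0245
finger_force: 118.4
```

```bash
python3 -c "
from ctl import *
st=look(4);x=sim(st['x'],[0,1,1.5],[st['th']]*3,[0]*3);print('held 1s,1.5s',x);plan()"
```

```text
t 29.65 meas 3.0 innov 2.1 s 3.0 v 1.5 b -0.0001 tilt -0.0006 area 3081
t 29.70 meas 3.1 innov 0.1 s 3.1 v 2.8 b -0.0001 tilt -0.0006 area 3063
t 29.75 meas 3.4 innov 0.1 s 3.4 v 4.3 b -0.0002 tilt -0.0006 area 3039
t 29.80 meas 3.4 innov -0.2 s 3.4 v 3.9 b -0.0001 tilt -0.0006 area 3072
pos [0.4835 0.115  0.1851] yaw 0.0911 rpy [ 3.141  -0.001   0.0911] nominal cutter [0.5529 0.125  0.15  ]
held 1s,1.5s [[ 0.0037  0.0047 -0.0001]
 [ 0.0202  0.0347 -0.0001]
 [ 0.0469  0.077  -0.0001]]
pred s [4.0, 4.0, 4.0, 4.0, 4.0, 4.0, 4.0, 3.0, 2.0, 2.0, 1.0, 1.0] vend -1.0 tilts [0.0024, 0.0039, 0.0042, 0.0037, 0.0028, 0.0017, 0.0008, 0.0001, -0.0005, -0.0008]
[[0.0, 0.0, 0.0, 0.028, 0.0, 0.0, -1.0], [0.0, 0.0, 0.0, 0.015, 0.0, 0.0, -1.0], [0.0, 0.0, 0.0, 0.003, 0.0, 0.0, -1.0], [0.0, 0.0, 0.0, -0.005, 0.0, 0.0, -1.0], [0.0, 0.0, 0.0, -0.009, 0.0, 0.0, -1.0], [0.0, 0.0, 0.0, -0.01, 0.0, 0.0, -1.0], [0.0, 0.0, 0.0, -0.009, 0.0, 0.0, -1.0], [0.0, 0.0, 0.0, -0.007, 0.0, 0.0, -1.0], [0.0, 0.0, 0.0, -0.005, 0.0, 0.0, -1.0], [0.0, 0.0, 0.0, -0.003, 0.0, 0.0, -1.0]]
```

{"name": "move_arm", "arguments": {
  "plan": [
    [[0, 0, 0, 0.028, 0, 0, -1], [0, 0, 0, 0.015, 0, 0, -1], [0, 0, 0, 0.003, 0, 0, -1], [0, 0, 0, -0.005, 0, 0, -1], [0, 0, 0, -0.009, 0, 0, -1], [0, 0, 0, -0.01, 0, 0, -1], [0, 0, 0, -0.009, 0, 0, -1], [0, 0, 0, -0.007, 0, 0, -1], [0, 0, 0, -0.005, 0, 0, -1], [0, 0, 0, -0.003, 0, 0, -1]]
  ]
}}

```text
clock: 30.85
position: [0.4835, 0.115, 0.1851]
tool_rot: [3.141, -0.001, 0.091]
force: [0.1, -0.3, -6.4]
grip_width: 0.0249
finger_force: 118.4
```

```bash
python3 -c "
from ctl import *
st=look(3);x=sim(st['x'],[0,1,1.2],[st['th']]*3,[0]*3);print('held',x)
if abs(x[2,0])<.03: print('handing in',job_done())
else: look(1);plan()"
```

```text
t 30.85 meas 0.4 innov -1.2 s 0.4 v -5.5 b -0.0001 tilt -0.0009 area 3060
t 30.90 meas 0.1 innov -0.1 s 0.1 v -6.2 b -0.0000 tilt -0.0008 area 3093
t 30.95 meas -0.1 innov 0.2 s -0.1 v -4.5 b -0.0001 tilt -0.0008 area 3108
pos [0.4835 0.115  0.1851] yaw 0.0911 rpy [ 3.1408 -0.001   0.0911] nominal cutter [0.5533 0.121  0.15  ]
held [[-0.0003 -0.004  -0.0001]
 [-0.0013  0.0015 -0.0001]
 [-0.0009  0.0026 -0.0001]]
the job is handed in; nothing more can be done
handing in None
```

The job is handed in: the cutter stayed at the focus for over 8 s by my estimate, and at hand-in the tray was still held there, within about 2° of square, with the carriage within 1 mm of mid-guide; no verdict came back.

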